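# Clear the grinding bench: wheels honeycombed in their tin, heads and spanners sorted

## Task

Clear the grinding bench: pack all the polishing wheels, hub up, into the round tin in one flat layer like a honeycomb, with one wheel in the middle and the others close around it, side by side, so that any gap left over is a whole wheel's place (or several). Put the golf club heads in the deep square bin and the spanners lying down in the long shallow tray. Leave the wax can and the jar where they stand.

Things in the scene. Friction and masses are not known exactly. Their poses are not given: they have to be found in the camera images.
- tin: Shallow round steel tin, open on top, stands fast on the bench on the robot's left: 204 mm across outside, 200 mm inside, rim 20 mm above the bench, inner floor 3 mm above the bench. Origin: centre of its underside. Room for exactly seven wheels lying flat: one in the middle and six around it (wheel centres about 65.5 mm apart leave 3.5 mm gaps all round).
- wheel1_center (a point): Polishing wheel: orange-brown felt disc 62 mm across and 18 mm thick with a plain steel hub (26 mm across, rising from the top of the disc, 18 to 48 mm above the underside) on its upper side, about 90 g. The point is on its axis 24 mm above the underside; z runs along the axis, out of the hub. Lies flat on the bench at the start, hub up; pick it by the hub. Five to seven wheels are there; an absent one is None.
- wheel2_center (a point): Polishing wheel: orange-brown felt disc 62 mm across and 18 mm thick with a plain steel hub (26 mm across, rising from the top of the disc, 18 to 48 mm above the underside) on its upper side, about 90 g. The point is on its axis 24 mm above the underside; z runs along the axis, out of the hub. Lies flat on the bench at the start, hub up; pick it by the hub. Five to seven wheels are there; an absent one is None.
- wheel3_center (a point): Polishing wheel: orange-brown felt disc 62 mm across and 18 mm thick with a plain steel hub (26 mm across, rising from the top of the disc, 18 to 48 mm above the underside) on its upper side, about 90 g. The point is on its axis 24 mm above the underside; z runs along the axis, out of the hub. Lies flat on the bench at the start, hub up; pick it by the hub. Five to seven wheels are there; an absent one is None.
- wheel4_center (a point): Polishing wheel: orange-brown felt disc 62 mm across and 18 mm thick with a plain steel hub (26 mm across, rising from the top of the disc, 18 to 48 mm above the underside) on its upper side, about 90 g. The point is on its axis 24 mm above the underside; z runs along the axis, out of the hub. Lies flat on the bench at the start, hub up; pick it by the hub. Five to seven wheels are there; an absent one is None.
- wheel5_center (a point): Polishing wheel: orange-brown felt disc 62 mm across and 18 mm thick with a plain steel hub (26 mm across, rising from the top of the disc, 18 to 48 mm above the underside) on its upper side, about 90 g. The point is on its axis 24 mm above the underside; z runs along the axis, out of the hub. Lies flat on the bench at the start, hub up; pick it by the hub. Five to seven wheels are there; an absent one is None.
- wheel6_center (a point): Polishing wheel: orange-brown felt disc 62 mm across and 18 mm thick with a plain steel hub (26 mm across, rising from the top of the disc, 18 to 48 mm above the underside) on its upper side, about 90 g. The point is on its axis 24 mm above the underside; z runs along the axis, out of the hub. Lies flat on the bench at the start, hub up; pick it by the hub. Five to seven wheels are there; an absent one is None.
- wheel7_center (a point): Polishing wheel: orange-brown felt disc 62 mm across and 18 mm thick with a plain steel hub (26 mm across, rising from the top of the disc, 18 to 48 mm above the underside) on its upper side, about 90 g. The point is on its axis 24 mm above the underside; z runs along the axis, out of the hub. Lies flat on the bench at the start, hub up; pick it by the hub. Five to seven wheels are there; an absent one is None.
- head1_center (a point): Steel iron club head (golf) lying flat on its back: blade 74 mm long (x), 40 mm wide (y), 10 mm thick with raised edges to 16 mm, plus a 14 mm round hosel stub at its -x end, 100 mm over all, about 250 g. The point is the centre, 8 mm above the underside; the blade's middle is 13 mm further along +x; x is the long way, z up. Can be taken across the 40 mm width. May be absent (None).
- head2_center (a point): Steel iron club head (golf) lying flat on its back: blade 74 mm long (x), 40 mm wide (y), 10 mm thick with raised edges to 16 mm, plus a 14 mm round hosel stub at its -x end, 100 mm over all, about 250 g. The point is the centre, 8 mm above the underside; the blade's middle is 13 mm further along +x; x is the long way, z up. Can be taken across the 40 mm width. May be absent (None).
- spanner1_center (a point): Stubby dark steel spanner lying flat: 100 mm long (x), shank 18 mm wide (y) and 10 mm thick, 1 mm off the bench, ends 26 mm wide and 12 mm thick, about 120 g. The point is the centre, 6 mm above the underside; x runs along the shank to the open jaw. May be absent (None).
- spanner2_center (a point): Stubby dark steel spanner lying flat: 100 mm long (x), shank 18 mm wide (y) and 10 mm thick, 1 mm off the bench, ends 26 mm wide and 12 mm thick, about 120 g. The point is the centre, 6 mm above the underside; x runs along the shank to the open jaw. May be absent (None).
- head_bin: Deep square grey plastic bin for club heads, stands fast on the robot's right: 140 x 140 mm, 50 mm high, walls and floor 4 mm. Origin: centre of its underside. It and the tray change places (nearer or farther).
- spanner_tray: Shallow long grey plastic tray for spanners, stands fast on the robot's right: 110 mm (x) by 160 mm (y), 30 mm high, walls and floor 4 mm. Origin: centre of its underside.
- wax_can: Bystander: low round aluminium can, 58 mm across, 42 mm high, no hub, 400 g, standing among the wheels and heads. Origin: centre of its underside. Leave it where it stands.
- tape_tub: Bystander: round white jar with a black lid, 80 mm across, 70 mm high, 500 g, behind the wheels and the tin. Origin: centre of its underside. Leave it where it stands.

How it is judged:
At the end, for the whole second after the job is handed in: Wheels flat in tin: one within 10 mm of its centre, others 54-75 mm from it, any two under 80 or over 98 mm apart. Heads' centres inside the square bin below 45 mm, spanners lying inside the tray below 32 mm. All at rest; can and jar moved under 40 mm ((horizontal distance between wheel1_center and tin below 0.01 m or horizontal distance between wheel1_center and tin between 0.054 and 0.075 m) and angle between each of wheel1_center, wheel2_center, wheel3_center, wheel4_center, wheel5_center, wheel6_center, wheel7_center's own z axis and vertical below 0.1 rad and z of wheel1_center in the frame of tin between 0.022 and 0.031 m and (horizontal distance between wheel2_center and tin below 0.01 m or horizontal distance between wheel2_center and tin between 0.054 and 0.075 m) and z of wheel2_center in the frame of tin between 0.022 and 0.031 m and (horizontal distance between wheel3_center and tin below 0.01 m or horizontal distance between wheel3_center and tin between 0.054 and 0.075 m) and z of wheel3_center in the frame of tin between 0.022 and 0.031 m and (horizontal distance between wheel4_center and tin below 0.01 m or horizontal distance between wheel4_center and tin between 0.054 and 0.075 m) and z of wheel4_center in the frame of tin between 0.022 and 0.031 m and (horizontal distance between wheel5_center and tin below 0.01 m or horizontal distance between wheel5_center and tin between 0.054 and 0.075 m) and z of wheel5_center in the frame of tin between 0.022 and 0.031 m and (horizontal distance between wheel6_center and tin below 0.01 m or horizontal distance between wheel6_center and tin between 0.054 and 0.075 m) and z of wheel6_center in the frame of tin between 0.022 and 0.031 m and (horizontal distance between wheel7_center and tin below 0.01 m or horizontal distance between wheel7_center and tin between 0.054 and 0.075 m) and z of wheel7_center in the frame of tin between 0.022 and 0.031 m and horizontal distance between any of wheel1_center, wheel2_center, wheel3_center, wheel4_center, wheel5_center, wheel6_center, wheel7_center and tin below 0.01 m and (horizontal distance between wheel1_center and wheel2_center below 0.08 m or horizontal distance between wheel1_center and wheel2_center above 0.098 m) and (horizontal distance between wheel1_center and wheel3_center below 0.08 m or horizontal distance between wheel1_center and wheel3_center above 0.098 m) and (horizontal distance between wheel1_center and wheel4_center below 0.08 m or horizontal distance between wheel1_center and wheel4_center above 0.098 m) and (horizontal distance between wheel1_center and wheel5_center below 0.08 m or horizontal distance between wheel1_center and wheel5_center above 0.098 m) and (horizontal distance between wheel1_center and wheel6_center below 0.08 m or horizontal distance between wheel1_center and wheel6_center above 0.098 m) and (horizontal distance between wheel1_center and wheel7_center below 0.08 m or horizontal distance between wheel1_center and wheel7_center above 0.098 m) and (horizontal distance between wheel2_center and wheel3_center below 0.08 m or horizontal distance between wheel2_center and wheel3_center above 0.098 m) and (horizontal distance between wheel2_center and wheel4_center below 0.08 m or horizontal distance between wheel2_center and wheel4_center above 0.098 m) and (horizontal distance between wheel2_center and wheel5_center below 0.08 m or horizontal distance between wheel2_center and wheel5_center above 0.098 m) and (horizontal distance between wheel2_center and wheel6_center below 0.08 m or horizontal distance between wheel2_center and wheel6_center above 0.098 m) and (horizontal distance between wheel2_center and wheel7_center below 0.08 m or horizontal distance between wheel2_center and wheel7_center above 0.098 m) and (horizontal distance between wheel3_center and wheel4_center below 0.08 m or horizontal distance between wheel3_center and wheel4_center above 0.098 m) and (horizontal distance between wheel3_center and wheel5_center below 0.08 m or horizontal distance between wheel3_center and wheel5_center above 0.098 m) and (horizontal distance between wheel3_center and wheel6_center below 0.08 m or horizontal distance between wheel3_center and wheel6_center above 0.098 m) and (horizontal distance between wheel3_center and wheel7_center below 0.08 m or horizontal distance between wheel3_center and wheel7_center above 0.098 m) and (horizontal distance between wheel4_center and wheel5_center below 0.08 m or horizontal distance between wheel4_center and wheel5_center above 0.098 m) and (horizontal distance between wheel4_center and wheel6_center below 0.08 m or horizontal distance between wheel4_center and wheel6_center above 0.098 m) and (horizontal distance between wheel4_center and wheel7_center below 0.08 m or horizontal distance between wheel4_center and wheel7_center above 0.098 m) and (horizontal distance between wheel5_center and wheel6_center below 0.08 m or horizontal distance between wheel5_center and wheel6_center above 0.098 m) and (horizontal distance between wheel5_center and wheel7_center below 0.08 m or horizontal distance between wheel5_center and wheel7_center above 0.098 m) and (horizontal distance between wheel6_center and wheel7_center below 0.08 m or horizontal distance between wheel6_center and wheel7_center above 0.098 m) and x of head1_center in the frame of head_bin between -0.066 and 0.066 m and y of head1_center in the frame of head_bin between -0.066 and 0.066 m and z of each of head1_center, head2_center in the frame of head_bin below 0.045 m and x of head2_center in the frame of head_bin between -0.066 and 0.066 m and y of head2_center in the frame of head_bin between -0.066 and 0.066 m and x of spanner1_center in the frame of spanner_tray between -0.051 and 0.051 m and y of spanner1_center in the frame of spanner_tray between -0.076 and 0.076 m and z of each of spanner1_center, spanner2_center in the frame of spanner_tray below 0.032 m and angle between spanner1_center's own x axis and vertical between 1.2 and 1.95 rad and x of spanner2_center in the frame of spanner_tray between -0.051 and 0.051 m and y of spanner2_center in the frame of spanner_tray between -0.076 and 0.076 m and angle between spanner2_center's own x axis and vertical between 1.2 and 1.95 rad and linear speed of each of wheel1, wheel2, wheel3, wheel4, wheel5, wheel6, wheel7, head1, head2, spanner1, spanner2 below 0.02 m/s); the robot touches nothing.
It fails at once if the wax can is moved more than 40 mm or tipped over (distance of wax_can from where it was at the start of the episode above 0.04 m or angle between wax_can's own z axis and vertical above 0.7 rad).
It fails at once if the jar is moved more than 40 mm or tipped over (distance of tape_tub from where it was at the start of the episode above 0.04 m or angle between tape_tub's own z axis and vertical above 0.7 rad).
Of wheel1, wheel2, wheel3, wheel4, wheel5, wheel6, wheel7 only 5 to 7 are there at a start; the rules pass over those that are not, and their reading is None.
Of head1, head2, spanner1, spanner2 only 2 to 3 are there at a start; the rules pass over those that are not, and their reading is None.
At some moment in a run one of wheel1, wheel2, wheel3, wheel4, wheel5, wheel6, head1, head2, spanner1, spanner2 may be knocked a few centimetres aside while the robot is not near it.
Once in a run the grip may slacken for a moment while it holds something.
It also fails if it takes over 210 s, if anything falls off the work surface, if the arm or the gripper's body presses on something with over 40 N, if the wrist force passes 120 N, or if a joint passes its speed limit or range.

## Robot

A 7-joint arm with a two-finger parallel gripper is mounted at the origin on the work surface. World frame = base frame: x ahead of the robot, y to its left, z up, the work surface at z = 0. Lengths are in m, angles in rad, forces in N, time in s.
With the tool pointing down it reaches from about 0.425 to 0.875 m from the base axis. Payload 9.9 kg.
Tool frame: the origin (TCP) lies at the very end of the fingers, on their centre line; the grasp point (between the pads) lies 19 mm behind it; z points along the fingers, y is the line along which they close (so a half turn about z gives the same grasp; the last joint's range is limited). The gripper opens to 85 mm and grips with 20 to 120 N. Pads are 22 mm wide; open, the fingers measure 114 mm over their backs; the gripper's body (76 mm by 85 mm) begins 54 mm behind the grasp point. The pads swing forward as they close: fully open they stand 13 mm farther back than shut.
Start: joints at [1.117, 0.576, 0.025, 1.437, -0.015, 1.129, -0.057], TCP at [0.244, -0.629, 0.231] pointing down, gripper open.
Joint ranges: [-2.76, 2.76], [-0.34, 2.15], [-1.52, 1.57], [0.19, 2.46], [-1.09, 4.23], [0.17, 1.99], [-2.82, 2.82]. Speed limits (rad/s): [2.22, 2.22, 3.01, 3.01, 3.14, 3.14, 3.14].

## Interface

Orientations are given as a unit quaternion [x, y, z, w].
In Python, from plant import read_state, read_camera, hand_in gives the robot as it stands.
- The arm moves only by the shell command python3 -m pendant 'ROWS' [FORCE]. ROWS is JSON, a list of rows, each an object of numbers: "tx", "ty", "tz": the shift along the tool's x, y, z in m; "roll": the turn about the tool's z in degrees; "fingers": the opening, from 0 (shut) to 1 (fully open). In form: [{"tx": .., "ty": .., "tz": .., "roll": .., "fingers": ..}, ...]. A call has 1 to 5 rows; each row is the pose to reach, as a shift and turn from the pose commanded when the call began, along the tool's axes at that moment; what a row does not reach only later rows make up. A row lasts 1/10 s, in which the tool goes at most 50 mm and 8.59 degrees, less where a joint would pass 70% of its speed; a pose out of reach is approached as far as the arm can. A call with a gripper value outside its range is refused whole. The fingers move at their own pace and stop on an object; FORCE is the grip in N (left out, the last holds). Time passes only in rows, so rows that repeat a pose let the fingers close. It gives the time, the measured TCP pose, the force, the opening and the grip force at its end, in the units of the state.
- read_state(): the state, without advancing time (a new reading comes with each control period).
- read_camera(name): name is "scene" or "top"; returns a dict with "image" (480x640x3 uint8, red, green, blue), "camera_matrix" (3x3 intrinsics, pixels), "position" and "rotation" of the camera in the world. Camera axes: x right, y up, looking along -z (the intrinsics and any distortion apply to the point x, -y, -z); pixel columns grow to the right and rows downward; lengths in m; the calibration is good to about 2 mm. A picture is of the moment at which its call begins. There is no depth.
- hand_in(): hands the job in; it is judged then, once.
The state is a dict: "clock": time; "joint_pos": joint angles; "qd": joint speeds; "joint_torque": joint torques, N m; "position": TCP position; "tcp_rot": TCP orientation; "ft_force": force on the tool from outside, world axes, zero at the start; "torque": the same for the moment, N m; "width": opening from 0.0 (shut) to 1.0 (fully open); "grip_force": force on a finger pad.
Only numpy, scipy, OpenCV 4.12 (cv2) and the standard library are available. Lean on these libraries where they do the work, as an engineer would, in place of code of your own. Each camera call takes 0.05 s, during which the arm holds its last target. There are 200 camera calls.

## Working session

There is one attempt and no reset: what is moved stays moved. The work goes in short steps, Python scripts to look and compute and a shell command to move; the robot and the scene stay as the last step left them, time stands still between calls to the robot, and variables do not carry over. Pictures are saved under pics/ and viewed, at most 14 in all, crops included, and the job is handed in when it is done.

```bash
ls; mkdir -p pics; python3 - <<'E'
from plant import *
import cv2
s=read_state();print({k:(v if not hasattr(v,'tolist') else v.tolist()) for k,v in s.items()})
for n in("scene","top"):
    c=read_camera(n);cv2.imwrite(f'pics/{n}0.png',c['image'][:,:,::-1]);print(n,c['camera_matrix'],c['position'],c['rotation'],[k for k in c])
E
```

```text
pics
{'clock': 0.0, 'joint_pos': [1.117205538824876, 0.5765147126541588, 0.024860861481616075, 1.4379362914374758, -0.014999869633566846, 1.1290171516566783, -0.056497542791873766], 'qd': [-0.0005233897548948922, 0.00034870488999561407, -0.00023259766740487715, 0.0002205256261490884, 0.001999587873317643, -0.0005139858619375925, -0.0011818231530852307], 'joint_torque': [0.0005449934178614058, -76.57469987869263, 2.249583676457405, -28.59568476676941, 0.014903469127602875, 0.012964263441972435, -8.004269247408047e-07], 'position': [0.2437822453401445, -0.6289321300815587, 0.23044476641161118], 'tcp_rot': [0.9829530991323638, 0.18385453578487782, -0.00020305663107794488, -0.0008205762688543342], 'ft_force': [-0.34506057488054565, -0.339656459272761, -0.6700478319585428], 'torque': [-0.0007216822921900965, -0.005026105146606239, -0.03652952553802245], 'grip_force': 0.0, 'width': 0.9999014888314534}
scene [[558.94560768   0.         321.82770406]
 [  0.         558.94560768 241.97470947]
 [  0.           0.           1.        ]] [1.23329313 0.55699085 0.81063312] [0.166132   0.37813747 0.82913741 0.37675373] ['image', 'camera_matrix', 'position', 'rotation']
top [[438.36522393   0.         324.28543448]
 [  0.         438.36522393 240.4953955 ]
 [  0.           0.           1.        ]] [ 0.48651481 -0.0298086   0.92208252] [-0.03845734  0.0472374   0.71459615 -0.69688019] ['image', 'camera_matrix', 'position', 'rotation']
```

View pics/top0.png

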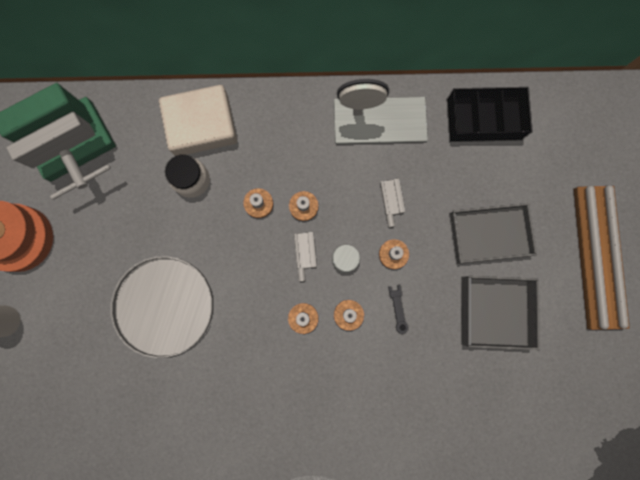

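View pics/scene0.png

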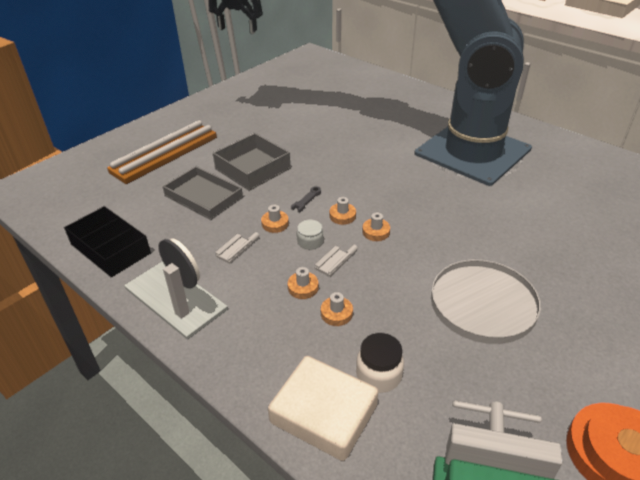

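Top view: 5 wheels (hubs ≈ (257,201), (303,204), (396,253), (302,319), (349,316)), 2 heads (393,200) and (305,255), and 1 spanner (399,309). The tin is at (163,307), the bin at (500,314), the tray at (492,236), the can at (346,259) and the jar at (185,172). The scene view shows the same items.

```bash
cat > h.py <<'E'
import numpy as np,cv2
from plant import *
from scipy.spatial.transform import Rotation as R
from scipy.optimize import least_squares
def proj(c,P):
    p=(np.atleast_2d(P)-c['position'])@R.from_quat(c['rotation']).as_matrix()
    q=np.c_[p[:,0],-p[:,1],-p[:,2]]@np.array(c['camera_matrix']).T
    return q[:,:2]/q[:,2:]
def ray(c,uv,z):
    u=np.linalg.solve(c['camera_matrix'],[uv[0],uv[1],1]);d=R.from_quat(c['rotation']).as_matrix()@(u*[1,-1,-1])
    return np.array(c['position'])+d*(z-c['position'][2])/d[2]
def tri(cs,uvs,x0):
    f=lambda p:np.concatenate([(proj(c,p)[0]-u) for c,u in zip(cs,uvs)])
    s=least_squares(f,x0);return s.x,np.abs(s.fun).max()
def masks(im):
    h=cv2.cvtColor(im,cv2.COLOR_RGB2HSV).astype(int);H,S,V=h[...,0],h[...,1],h[...,2]
    return {'wheel':(S>110)&(H<20)&(V>90),'bright':(S<45)&(V>150),'dark':(V<65)}
def blobs(m,lo,hi):
    cn,_=cv2.findContours(m.astype(np.uint8),cv2.RETR_EXTERNAL,cv2.CHAIN_APPROX_NONE)
    return [c for c in cn if lo<cv2.contourArea(cv2.convexHull(c))<hi]
def hullc(pts):
    m=cv2.moments(cv2.convexHull(np.float32(pts)));return np.array([m['m10'],m['m01']])/m['m00']
def disc(p,r=.031,z0=-.018):
    a=np.arange(0,6.28,.1);return np.vstack([np.c_[p[0]+r*np.cos(a),p[1]+r*np.sin(a),0*a+p[2]+z] for z in(0,z0)])
def wheels(cs):
    W=[[hullc(b.reshape(-1,2)) for b in blobs(masks(c['image'])['wheel'],300,3000)] for c in cs]
    out=[]
    for a in W[0]:
        best=min((tri(cs,[a,b],[.6,0,.02])+(b,) for b in W[1]),key=lambda t:t[1]+100*abs(t[0][2]-.01))
        f=lambda p:np.concatenate([hullc(proj(c,disc(p)))-u for c,u in zip(cs,[a,best[2]])])
        s=least_squares(f,best[0],diff_step=1e-3,x_scale=.01);out.append((s.x,np.abs(s.fun).max(),a))
    return out   # top-of-felt centre
def cams():return [read_camera(n) for n in('top','scene')]
def st():
    s=read_state();yaw=R.from_quat(s['tcp_rot']).as_matrix()
    print('t %.1f tcp %s xaxis %.1f w %.3f g %.1f f %s'%(s['clock'],np.round(s['position'],4),np.degrees(np.arctan2(yaw[1,0],yaw[0,0])),s['width'],s['grip_force'],np.round(s['ft_force'],1)))
E
python3 - <<'E'
from h import *
cs=cams()
for w in wheels(cs):print('wheel',np.round(w[0],4),round(w[1],2),np.round(w[2]))
for i,c in enumerate(cs):
  for k in('bright','dark'):
    for b in blobs(masks(c['image'])[k],100,9000):
        print(i,k,np.round(hullc(b.reshape(-1,2)),1),cv2.contourArea(b),cv2.minAreaRect(b))
E
```

```text
wheel [0.4377 0.0061 0.0149] 0.5 [303. 318.]
wheel [ 0.4423 -0.0877  0.0153] 0.41 [349. 315.]
wheel [ 0.5654 -0.1867  0.0154] 0.36 [394. 254.]
wheel [0.6434 0.2923 0.3266] 84.98 [ 20. 236.]
wheel [6.726e-01 6.000e-04 1.470e-02] 0.42 [303. 206.]
wheel [0.6811 0.0965 0.0147] 0.4 [258. 203.]
wheel [ 0.5603 -0.6058  0.012 ] 5.75 [587. 255.]
wheel [ 0.5481 -0.6512 -0.0065] 0.63 [606. 258.]
0 bright [302.3 318.9] 104.5 ((302.5, 319.0), (12.0, 11.0), 90.0)
0 bright [349.4 315.2] 104.5 ((349.5, 315.0), (11.0, 12.0), 0.0)
0 bright [163.7 307. ] 6985.5 ((163.5, 307.0), (94.0, 93.0), 90.0)
0 bright [345.9 257.4] 488.5 ((346.0, 257.5), (25.0, 24.0), 90.0)
0 bright [304.9 253.2] 603.0 ((305.54510498046875, 255.9959259033203), (47.16912078857422, 18.107147216796875), 84.80557250976562)
0 bright [617.5 256. ] 392.0 ((617.5133666992188, 255.99856567382812), (139.02777099609375, 3.869346857070923), 83.82982635498047)
0 bright [598.2 257.3] 415.5 ((598.1614990234375, 256.4835205078125), (139.90615844726562, 4.080850601196289), 84.17366027832031)
0 bright [392.8 199.5] 564.5 ((393.6246643066406, 201.77
[... 5692 characters left out ...]
 [177.6 264.2] 648.0 ((177.3568115234375, 263.6236572265625), (54.319244384765625, 17.888540267944336), 49.184913635253906)
1 dark [ 61.3 312.6] 2655.5 ((58.94251251220703, 304.594970703125), (159.18356323242188, 22.689228057861328), 63.81819534301758)
1 dark [107.8 240.7] 3380.0 ((107.75398254394531, 239.69076538085938), (82.18495178222656, 53.262916564941406), 39.40066146850586)
1 dark [473.5 145.6] 1020.5 ((473.4154052734375, 147.0741729736328), (58.01091003417969, 28.618715286254883), 10.12467098236084)
1 dark [476.7  67.1] 6949.0 ((482.5166015625, 65.00178527832031), (142.15118408203125, 78.43887329101562), 82.0672378540039)
1 dark [236.5  14. ] 662.5 ((235.5, 15.5), (31.0, 53.0), 90.0)
```

```bash
python3 - <<'E'
import cv2
a=cv2.imread('pics/top0.png')[165:365,100:560]
b=cv2.imread('pics/scene0.png')[120:350,150:550]
cv2.imwrite('pics/c1.png',cv2.resize(a,None,fx=1.73,fy=1.73,interpolation=cv2.INTER_CUBIC))
cv2.imwrite('pics/c2.png',cv2.resize(b,None,fx=2,fy=2,interpolation=cv2.INTER_CUBIC))
E
```

```text
(no output)
```

View pics/c1.png

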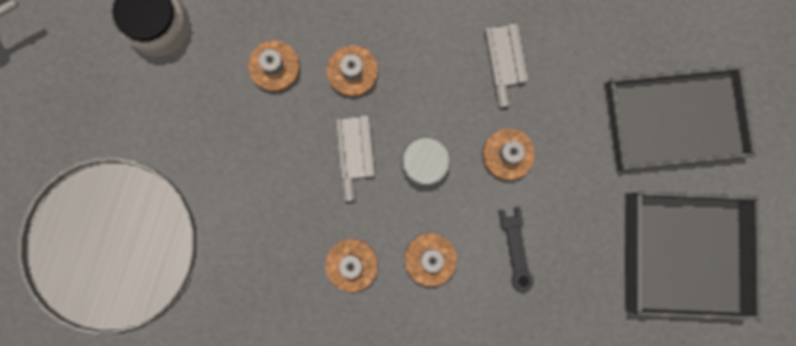

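View pics/c2.png

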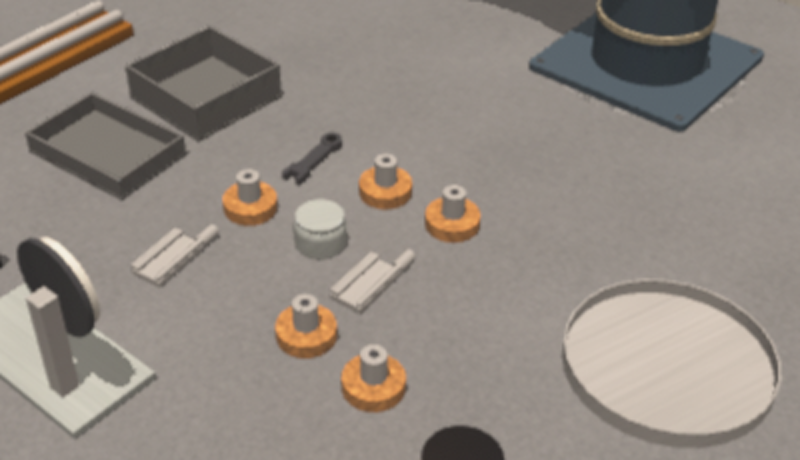

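Both crops agree: the two heads lie with blade towards +x and hosel towards the robot. The spanner's jaw points +x, the tray is the farther container and the bin the nearer.

```bash
python3 - <<'E'
from h import *
cs=cams();T,S=cs
t=lambda x,y:np.array([100+x/1.73,165+y/1.73]);s=lambda x,y:np.array([150+x/2,120+y/2])
C={'tray':[((614,81),(121,182)),((740,69),(28,138)),((752,154),(93,97)),((624,170),(184,147))],
'bin':[((638,195),(200,104)),((757,199),(128,69)),((755,321),(209,30)),((638,317),(280,68))],
'headA':[((487,28),(178,229)) ,((503,106),(215,230))],
'spanner':[((511,209),(290,175)),((522,282),(335,138))],
'headB hosel':[((349,200),(411,254))],
'can':[((426,161),(320,216))]}
for k,v in C.items():
    P=[tri(cs,[t(*a),s(*b)],[.5,0,0]) for a,b in v]
    for p in P:print(k,np.round(p[0],4),round(p[1],1))
    print('  mean',np.round(np.mean([p[0] for p in P],0),4))
# tin by ellipse: floor contour top; edge in scene
f=[b for b in blobs(masks(T['image'])['bright'],5000,9000)][0]
print('tin floor top',cv2.fitEllipse(f),ray(T,cv2.fitEllipse(f)[0],.003))
v=cv2.cvtColor(S['image'],cv2.COLOR_RGB2HSV)[...,2]
for th in(120,130,140,150,160):
  for b in blobs((v>th)[255:350,425:545],3000,9000):
    e=cv2.fitEllipse(cv2.convexHull(b));u=np.array(e[0])+[425,255];print(th,e,tri(cs,[cv2.fitEllipse(f)[0],u],[.5,.3,0]))
for n,ar in(('A',(393,200)),('B',(305,253))):
  b=min(blobs(masks(T['image'])['bright'],400,1500),key=lambda b:np.linalg.norm(hullc(b.reshape(-1,2))-ar))
  r=cv2.minAreaRect(b);bx=cv2.boxPoints(r);P=np.array([ray(T,q,.012)[:2] for q in bx]);e=max(P[1]-P[0],P[2]-P[1],key=np.linalg.norm)
  print('head',n,ray(T,r[0],.012),np.degrees(np.arctan2(e[1],e[0])),np.linalg.norm(e))
h=T['image'][280:340,380:420].max(2);b=max(blobs(h<75,50,2000),key=cv2.contourArea);r=cv2.minAreaRect(b);bx=cv2.boxPoints(r)+[380,280]
P=np.array([ray(T,q,.008)[:2] for q in bx]);e=max(P[1]-P[0],P[2]-P[1],key=np.linalg.norm)
print('spanner',P.mean(0),np.degrees(np.arctan2(e[1],e[0])),np.linalg.norm(e))
print('jar',ray(T,(183,171),.07))
E
```

```text
tray [ 0.6479 -0.3154  0.0196] 1.7
tray [ 0.6609 -0.4736  0.0145] 1.1
tray [ 0.5561 -0.4774  0.0192] 1.1
tray [ 0.5413 -0.3262  0.0045] 1.4
  mean [ 0.6016 -0.3981  0.0145]
bin [ 0.5095 -0.3255  0.0512] 1.4
bin [ 0.5019 -0.4695  0.0379] 1.1
bin [ 0.3645 -0.458   0.0366] 0.5
bin [ 0.3716 -0.3225  0.0364] 0.6
  mean [ 0.4368 -0.3939  0.0405]
headA [ 0.7017 -0.1538  0.0734] 3.0
headA [ 0.624  -0.1831  0.0043] 0.8
  mean [ 0.6628 -0.1685  0.0389]
spanner [ 0.4984 -0.1871  0.0057] 0.8
spanner [ 0.4114 -0.1953  0.0077] 1.3
  mean [ 0.4549 -0.1912  0.0067]
headB hosel [0.514  0.0079 0.005 ] 0.9
  mean [0.514  0.0079 0.005 ]
can [ 0.5566 -0.0849  0.0351] 0.7
  mean [ 0.5566 -0.0849  0.0351]
tin floor top ((163.68099975585938, 307.01116943359375), (91.92451477050781, 96.75047302246094), 37.50658416748047) [0.46809904 0.29256572 0.003     ]
160 ((60.14997482299805, 43.76581573486328), (71.16874694824219, 112.95747375488281), 106.28853607177734) (array([0.46673124, 0.29431129, 0.00364332]), np.float64(1.1596767677672233))
head A [ 0.67629754 -0.19160107  0.012     ] -172.35384774409536 0.09692769682648293
head B [ 0.56573325 -0.00272463  0.012     ] -176.14655626424636 0.09857629541609336
spanner [ 0.4506746  -0.19061262] -172.38084828408853 0.09685568789637336
jar [0.73634466 0.23571925 0.07      ]
```

```bash
cat >> h.py <<'E'
def go(x,y,z,yaw=0):
    "print tool-frame shift to the target from the measured pose (tool down), x axis at yaw deg"
    st();s=read_state();M=R.from_quat(s['tcp_rot']).as_matrix();d=M.T@(np.array([x,y,z])-s['position'])
    a=np.degrees(np.arctan2(M[1,0],M[0,0]));print('   tx %.4f ty %.4f tz %.4f roll %.2f'%(*d,a-yaw))
E
python3 -m pendant '[{"roll":8},{"roll":16},{"roll":21.2},{"roll":21.2},{"roll":21.2}]' 40
python3 -c "from h import *;go(.452,-.191,.15)"
```

```text
t 0.3 tcp [ 0.2439 -0.6292  0.231 ] xaxis 21.2 w 0.999 g 0.0 f [0.5 0.1 0. ]
   tx 0.3524 ty -0.3333 tz 0.0812 roll 21.19schema error: expected keys tx, ty, tz, roll, fingers
```

```bash

python3 -m pendant '[{"tx":0,"ty":0,"tz":0,"roll":8,"fingers":0.5},{"tx":0,"ty":0,"tz":0,"roll":16,"fingers":0.5},{"tx":0,"ty":0,"tz":0,"roll":21.2,"fingers":0.5},{"tx":0,"ty":0,"tz":0,"roll":21.2,"fingers":0.5}]' 40
python3 -c "from h import *;go(.452,-.191,.15)"
python3 -m pendant '[{"tx":0.1,"ty":-0.21,"tz":0.04,"roll":0,"fingers":0.5},{"tx":0.1,"ty":-0.21,"tz":0.04,"roll":0,"fingers":0.5},{"tx":0.1,"ty":-0.21,"tz":0.04,"roll":0,"fingers":0.5},{"tx":0.1,"ty":-0.21,"tz":0.04,"roll":0,"fingers":0.5},{"tx":0.1,"ty":-0.21,"tz":0.04,"roll":0,"fingers":0.5}]'
python3 -c "from h import *;go(.452,-.191,.15)"
```

```text
clock: 0.7
position: [0.2441, -0.6293, 0.2312]
tcp_rot: [1.0, -0.001, -0.0, -0.0]
ft_force: [-0.1, -0.1, -0.3]
width: 0.502
grip_force: 0.0
t 0.7 tcp [ 0.2441 -0.6293  0.2312] xaxis -0.1 w 0.502 g 0.0 f [-0.1 -0.1 -0.3]
   tx 0.2073 ty -0.4385 tz 0.0812 roll -0.08
clock: 1.2
position: [0.3454, -0.4161, 0.191]
tcp_rot: [1.0, 0.003, 0.0, -0.001]
ft_force: [0.6, 0.0, 0.1]
width: 0.494
grip_force: 0.0
t 1.2 tcp [ 0.3454 -0.4161  0.191 ] xaxis 0.3 w 0.494 g 0.0 f [0.6 0.  0.1]
   tx 0.1079 ty -0.2245 tz 0.0413 roll 0.32
```

```bash

python3 -m pendant '[{"tx":0.108,"ty":-0.2245,"tz":0.041,"roll":-7.3,"fingers":0.5},{"tx":0.108,"ty":-0.2245,"tz":0.041,"roll":-7.3,"fingers":0.5},{"tx":0.108,"ty":-0.2245,"tz":0.041,"roll":-7.3,"fingers":0.5},{"tx":0.108,"ty":-0.2245,"tz":0.041,"roll":-7.3,"fingers":0.5},{"tx":0.108,"ty":-0.2245,"tz":0.041,"roll":-7.3,"fingers":0.5}]'
python3 -m pendant '[{"tx":0,"ty":0,"tz":0.04,"roll":0,"fingers":0.5},{"tx":0,"ty":0,"tz":0.08,"roll":0,"fingers":0.5},{"tx":0,"ty":0,"tz":0.08,"roll":0,"fingers":0.5},{"tx":0,"ty":0,"tz":0.08,"roll":0,"fingers":0.5}]'
python3 - <<'E'
from h import *
go(.452,-.191,.004,7.6)
cs=cams();a=cs[0]['image'][250:370,330:480];b=cs[1]['image'][130:250,240:390]
cv2.imwrite('pics/s1.png',cv2.resize(np.hstack([a,b])[:,:,::-1],None,fx=2.6,fy=2.6))
E
```

```text
clock: 1.7
position: [0.4517, -0.1954, 0.1507]
tcp_rot: [0.998, 0.065, 0.0, 0.0]
ft_force: [1.3, -1.3, 0.8]
width: 0.502
grip_force: 0.0
clock: 2.1
position: [0.4507, -0.1973, 0.071]
tcp_rot: [0.998, 0.064, -0.001, -0.0]
ft_force: [0.1, -0.6, 1.0]
width: 0.496
grip_force: 0.0
t 2.1 tcp [ 0.4507 -0.1973  0.071 ] xaxis 7.4 w 0.496 g 0.0 f [ 0.1 -0.6  1. ]
   tx 0.0022 ty -0.0060 tz 0.0670 roll -0.24
```

View pics/s1.png

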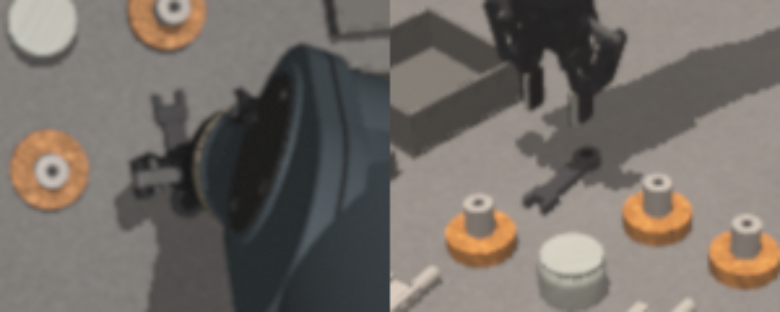

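The gripper hangs above the spanner (which lies at about (171,125) in the left crop, with the fingers either side); I'll correct by 6 mm and descend.

```bash

python3 -m pendant '[{"tx":0.002,"ty":-0.006,"tz":0.03,"roll":0,"fingers":0.5},{"tx":0.002,"ty":-0.006,"tz":0.055,"roll":0,"fingers":0.5},{"tx":0.002,"ty":-0.006,"tz":0.06,"roll":0,"fingers":0.5},{"tx":0.002,"ty":-0.006,"tz":0.066,"roll":0,"fingers":0.5},{"tx":0.002,"ty":-0.006,"tz":0.066,"roll":0,"fingers":0.5}]'
python3 -m pendant '[{"tx":0,"ty":0,"tz":0,"roll":0,"fingers":0},{"tx":0,"ty":0,"tz":0,"roll":0,"fingers":0},{"tx":0,"ty":0,"tz":0,"roll":0,"fingers":0},{"tx":0,"ty":0,"tz":0,"roll":0,"fingers":0},{"tx":0,"ty":0,"tz":0,"roll":0,"fingers":0}]' 60
python3 -m pendant '[{"tx":0,"ty":0,"tz":-0.03,"roll":0,"fingers":0},{"tx":0,"ty":0,"tz":-0.07,"roll":0,"fingers":0},{"tx":0,"ty":0,"tz":-0.11,"roll":0,"fingers":0},{"tx":0,"ty":0,"tz":-0.14,"roll":0,"fingers":0},{"tx":0,"ty":0,"tz":-0.14,"roll":0,"fingers":0}]'
python3 -c "from h import *;go(.602,-.398,.14,90)"
```

```text
clock: 2.7
position: [0.4527, -0.1914, 0.0055]
tcp_rot: [0.998, 0.063, 0.001, 0.0]
ft_force: [-0.3, 0.8, 0.8]
width: 0.501
grip_force: 0.0
clock: 3.2
position: [0.4528, -0.1913, 0.0059]
tcp_rot: [0.998, 0.064, 0.001, 0.0]
ft_force: [-1.1, 0.8, 10.1]
width: 0.181
grip_force: 58.5
clock: 3.7
position: [0.4542, -0.1918, 0.149]
tcp_rot: [0.998, 0.063, 0.003, 0.001]
ft_force: [0.0, 0.7, -0.6]
width: 0.177
grip_force: 59.4
t 3.7 tcp [ 0.4542 -0.1918  0.149 ] xaxis 7.3 w 0.177 g 59.4 f [ 0.   0.7 -0.6]
   tx 0.1204 ty 0.2232 tz 0.0105 roll -82.73
```

```bash

python3 -m pendant '[{"tx":0.02,"ty":0.04,"tz":0,"roll":-8,"fingers":0},{"tx":0.04,"ty":0.08,"tz":0,"roll":-16,"fingers":0},{"tx":0.07,"ty":0.12,"tz":0,"roll":-24,"fingers":0},{"tx":0.1,"ty":0.16,"tz":0,"roll":-32,"fingers":0},{"tx":0.12,"ty":0.2,"tz":0,"roll":-40,"fingers":0}]'
python3 -m pendant '[{"tx":0,"ty":0,"tz":0,"roll":-8,"fingers":0},{"tx":0,"ty":0,"tz":0,"roll":-16,"fingers":0},{"tx":0,"ty":0,"tz":0,"roll":-24,"fingers":0},{"tx":0,"ty":0,"tz":0,"roll":-32,"fingers":0},{"tx":0,"ty":0,"tz":0,"roll":-40,"fingers":0}]'
python3 - <<'E'
from h import *
go(.602,-.396,.07,95);print(np.round(read_state()['joint_pos'],2))
E
```

```text
clock: 4.2
position: [0.5984, -0.3747, 0.144]
tcp_rot: [0.915, 0.404, 0.0, -0.0]
ft_force: [0.6, 0.5, -1.8]
width: 0.184
grip_force: 59.4
clock: 4.7
position: [0.5961, -0.3739, 0.1437]
tcp_rot: [0.722, 0.692, -0.0, -0.001]
ft_force: [0.3, 0.3, -1.1]
width: 0.182
grip_force: 59.5
t 4.7 tcp [ 0.5961 -0.3739  0.1437] xaxis 87.6 w 0.182 g 59.5 f [ 0.3  0.3 -1.1]
   tx -0.0219 ty 0.0069 tz 0.0737 roll -7.38
[ 0.68  0.71 -0.34  1.45  0.25  1.03  0.24]
```

```bash

python3 -m pendant '[{"tx":-0.022,"ty":0.007,"tz":0.03,"roll":-7.4,"fingers":0},{"tx":-0.022,"ty":0.007,"tz":0.06,"roll":-7.4,"fingers":0},{"tx":-0.022,"ty":0.007,"tz":0.09,"roll":-7.4,"fingers":0},{"tx":-0.022,"ty":0.007,"tz":0.115,"roll":-7.4,"fingers":0},{"tx":-0.022,"ty":0.007,"tz":0.128,"roll":-7.4,"fingers":0}]'
python3 -m pendant '[{"tx":0,"ty":0,"tz":0.001,"roll":0,"fingers":0},{"tx":0,"ty":0,"tz":0.001,"roll":0,"fingers":0.4},{"tx":0,"ty":0,"tz":0.001,"roll":0,"fingers":0.4},{"tx":0,"ty":0,"tz":0.001,"roll":0,"fingers":0.4}]'
python3 -m pendant '[{"tx":0,"ty":0,"tz":-0.02,"roll":0,"fingers":0.4},{"tx":0,"ty":0,"tz":-0.06,"roll":0,"fingers":0.4},{"tx":0,"ty":0,"tz":-0.1,"roll":0,"fingers":0.5},{"tx":0,"ty":0,"tz":-0.14,"roll":0,"fingers":0.7},{"tx":0,"ty":0,"tz":-0.14,"roll":0,"fingers":0.7}]'
python3 -c "from h import *;go(.686,-.190,.15,7.6)"
```

```text
clock: 5.2
position: [0.6008, -0.3955, 0.0133]
tcp_rot: [0.678, 0.735, -0.0, -0.002]
ft_force: [-0.8, -0.0, -1.7]
width: 0.182
grip_force: 59.5
clock: 5.6
position: [0.6034, -0.3968, 0.0174]
tcp_rot: [0.678, 0.735, 0.0, 0.001]
ft_force: [-0.2, 0.5, 1.0]
width: 0.399
grip_force: 0.0
clock: 6.1
position: [0.6058, -0.3978, 0.1637]
tcp_rot: [0.678, 0.735, 0.001, 0.006]
ft_force: [0.3, -0.4, 0.0]
width: 0.703
grip_force: 0.0
t 6.1 tcp [ 0.6058 -0.3978  0.1637] xaxis 94.7 w 0.703 g 0.0 f [ 0.3 -0.4  0. ]
   tx 0.2007 ty 0.0967 tz 0.0133 roll 87.06
```

```bash

python3 -m pendant '[{"tx":0.02,"ty":0.02,"tz":0,"roll":8.5,"fingers":0.7},{"tx":0.05,"ty":0.04,"tz":0,"roll":17,"fingers":0.7},{"tx":0.09,"ty":0.06,"tz":0,"roll":25.5,"fingers":0.7},{"tx":0.13,"ty":0.08,"tz":0,"roll":34,"fingers":0.7},{"tx":0.17,"ty":0.096,"tz":0,"roll":42.5,"fingers":0.7}]'
python3 -m pendant '[{"tx":0,"ty":0,"tz":0,"roll":8.5,"fingers":0.7},{"tx":0,"ty":0,"tz":0,"roll":17,"fingers":0.7},{"tx":0,"ty":0,"tz":0,"roll":25.5,"fingers":0.7},{"tx":0,"ty":0,"tz":0,"roll":34,"fingers":0.7},{"tx":0,"ty":0,"tz":0,"roll":42.5,"fingers":0.7}]'
python3 -c "from h import *;go(.686,-.190,.06,7.6)"
```

```text
clock: 6.6
position: [0.6853, -0.2173, 0.1563]
tcp_rot: [0.899, 0.437, 0.001, 0.0]
ft_force: [0.8, -0.4, -0.7]
width: 0.702
grip_force: 0.0
clock: 7.1
position: [0.6846, -0.2189, 0.1564]
tcp_rot: [0.997, 0.082, 0.001, 0.0]
ft_force: [1.1, 0.4, -0.0]
width: 0.701
grip_force: 0.0
t 7.1 tcp [ 0.6846 -0.2189  0.1564] xaxis 9.4 w 0.701 g 0.0 f [ 1.1  0.4 -0. ]
   tx 0.0060 ty -0.0283 tz 0.0964 roll 1.75
```

```bash

python3 -m pendant '[{"tx":0.006,"ty":-0.028,"tz":0.03,"roll":1.75,"fingers":0.7},{"tx":0.006,"ty":-0.028,"tz":0.06,"roll":1.75,"fingers":0.7},{"tx":0.006,"ty":-0.028,"tz":0.096,"roll":1.75,"fingers":0.7},{"tx":0.006,"ty":-0.028,"tz":0.096,"roll":1.75,"fingers":0.7},{"tx":0.006,"ty":-0.028,"tz":0.096,"roll":1.75,"fingers":0.7}]'
python3 - <<'E'
from h import *
go(.686,-.190,.005,7.6)
cs=cams();a=cs[0]['image'][150:350,340:560];b=cs[1]['image'][120:320,130:350]
cv2.imwrite('pics/s2.png',cv2.resize(np.hstack([a,b])[:,:,::-1],None,fx=1.8,fy=1.8))
E
```

```text
clock: 7.6
position: [0.6856, -0.1906, 0.0604]
tcp_rot: [0.998, 0.069, -0.0, -0.0]
ft_force: [-0.2, -0.5, 0.7]
width: 0.705
grip_force: 0.0
t 7.6 tcp [ 0.6856 -0.1906  0.0604] xaxis 7.9 w 0.705 g 0.0 f [-0.2 -0.5  0.7]
   tx 0.0005 ty -0.0006 tz 0.0554 roll 0.33
```

View pics/s2.png

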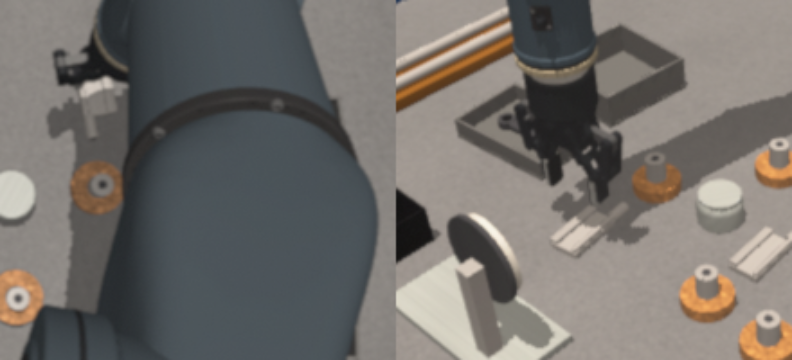

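The head is between the fingers (right crop ≈ (590,228)), and the jaws straddle it; descending.

```bash

python3 -m pendant '[{"tx":0,"ty":0,"tz":0.025,"roll":0,"fingers":0.7},{"tx":0,"ty":0,"tz":0.045,"roll":0,"fingers":0.7},{"tx":0,"ty":0,"tz":0.055,"roll":0,"fingers":0.7},{"tx":0,"ty":0,"tz":0.055,"roll":0,"fingers":0.7}]'
python3 -m pendant '[{"tx":0,"ty":0,"tz":0,"roll":0,"fingers":0},{"tx":0,"ty":0,"tz":0,"roll":0,"fingers":0},{"tx":0,"ty":0,"tz":0,"roll":0,"fingers":0},{"tx":0,"ty":0,"tz":0,"roll":0,"fingers":0},{"tx":0,"ty":0,"tz":0,"roll":0,"fingers":0}]' 80
python3 -m pendant '[{"tx":0,"ty":0,"tz":-0.03,"roll":0,"fingers":0},{"tx":0,"ty":0,"tz":-0.07,"roll":0,"fingers":0},{"tx":0,"ty":0,"tz":-0.11,"roll":0,"fingers":0},{"tx":0,"ty":0,"tz":-0.15,"roll":0,"fingers":0},{"tx":0,"ty":0,"tz":-0.15,"roll":0,"fingers":0}]'
python3 -c "from h import *;go(.445,-.370,.15,-3)"
```

```text
clock: 8.1
position: [0.6855, -0.1906, 0.0048]
tcp_rot: [0.998, 0.069, -0.0, -0.0]
ft_force: [0.4, -0.5, -0.0]
width: 0.697
grip_force: 0.0
clock: 8.6
position: [0.6867, -0.1908, 0.0068]
tcp_rot: [0.998, 0.069, 0.001, 0.0]
ft_force: [-1.9, 0.3, 6.0]
width: 0.439
grip_force: 81.2
clock: 9.1
position: [0.6889, -0.1916, 0.1624]
tcp_rot: [0.998, 0.069, 0.005, 0.002]
ft_force: [1.5, 0.1, -2.8]
width: 0.437
grip_force: 81.6
t 9.1 tcp [ 0.6889 -0.1916  0.1624] xaxis 7.9 w 0.437 g 81.6 f [ 1.5  0.1 -2.8]
   tx -0.2663 ty 0.1430 tz 0.0102 roll 10.91
```

```bash

python3 -m pendant '[{"tx":-0.04,"ty":0.02,"tz":0,"roll":2,"fingers":0},{"tx":-0.08,"ty":0.04,"tz":0,"roll":4,"fingers":0},{"tx":-0.12,"ty":0.065,"tz":0,"roll":6,"fingers":0},{"tx":-0.16,"ty":0.09,"tz":0,"roll":8,"fingers":0},{"tx":-0.2,"ty":0.11,"tz":0,"roll":10.9,"fingers":0}]'
python3 -m pendant '[{"tx":-0.04,"ty":0.03,"tz":0,"roll":0,"fingers":0},{"tx":-0.05,"ty":0.04,"tz":0,"roll":0,"fingers":0},{"tx":-0.05,"ty":0.04,"tz":0,"roll":0,"fingers":0},{"tx":-0.05,"ty":0.04,"tz":0,"roll":0,"fingers":0}]'
python3 -c "from h import *;go(.447,-.369,.075,-3)"
```

```text
clock: 9.6
position: [0.5007, -0.3286, 0.1547]
tcp_rot: [1.0, -0.027, 0.0, 0.0]
ft_force: [0.2, -1.1, -2.6]
width: 0.44
grip_force: 81.5
clock: 10.0
position: [0.4511, -0.3641, 0.1548]
tcp_rot: [1.0, -0.026, 0.0, -0.0]
ft_force: [0.8, 0.7, -3.4]
width: 0.443
grip_force: 81.5
t 10.0 tcp [ 0.4511 -0.3641  0.1548] xaxis -3.0 w 0.443 g 81.5 f [ 0.8  0.7 -3.4]
   tx -0.0038 ty 0.0052 tz 0.0798 roll 0.03
```

```bash

python3 -m pendant '[{"tx":-0.004,"ty":0.011,"tz":0.02,"roll":0,"fingers":0},{"tx":-0.004,"ty":0.011,"tz":0.05,"roll":0,"fingers":0},{"tx":-0.004,"ty":0.011,"tz":0.08,"roll":0,"fingers":0},{"tx":-0.004,"ty":0.011,"tz":0.08,"roll":0,"fingers":0}]'
python3 - <<'E'
from h import *
go(.447,-.375,.016,-3)
cs=cams();a=cs[0]['image'][180:380,400:600];b=cs[1]['image'][110:260,150:350]
cv2.imwrite('pics/s3.png',np.hstack([cv2.resize(a,(400,400)),cv2.resize(b,(400,400))])[:,:,::-1])
E
```

```text
clock: 10.4
position: [0.4458, -0.3722, 0.0712]
tcp_rot: [1.0, -0.025, -0.002, -0.002]
ft_force: [-0.4, 1.0, -3.7]
width: 0.44
grip_force: 81.6
t 10.4 tcp [ 0.4458 -0.3722  0.0712] xaxis -2.8 w 0.440 g 81.6 f [-0.4  1.  -3.7]
   tx 0.0016 ty 0.0030 tz 0.0552 roll 0.19
```

View pics/s3.png

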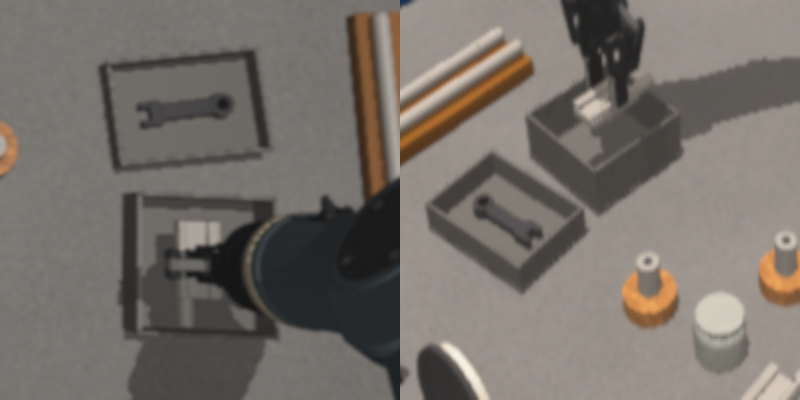

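The spanner lies in the tray (left crop (185,108)). The head hangs just above the bin, inside its walls (blade at (200,240)), so I lower and release it.

```bash

python3 -m pendant '[{"tx":0.002,"ty":0.003,"tz":0.02,"roll":0,"fingers":0},{"tx":0.002,"ty":0.003,"tz":0.04,"roll":0,"fingers":0},{"tx":0.002,"ty":0.003,"tz":0.053,"roll":0,"fingers":0},{"tx":0.002,"ty":0.003,"tz":0.053,"roll":0,"fingers":0}]'
python3 -m pendant '[{"tx":0,"ty":0,"tz":0,"roll":0,"fingers":0.53},{"tx":0,"ty":0,"tz":0,"roll":0,"fingers":0.53},{"tx":0,"ty":0,"tz":0,"roll":0,"fingers":0.53}]'
python3 -m pendant '[{"tx":0,"ty":0,"tz":-0.02,"roll":0,"fingers":0.53},{"tx":0,"ty":0,"tz":-0.06,"roll":0,"fingers":0.53},{"tx":0,"ty":0,"tz":-0.1,"roll":0,"fingers":0.6},{"tx":0,"ty":0,"tz":-0.14,"roll":0,"fingers":0.7},{"tx":0,"ty":0,"tz":-0.14,"roll":0,"fingers":0.7}]'
python3 -c "from h import *;go(.576,-.002,.15,4)"
```

```text
clock: 10.9
position: [0.4481, -0.3777, 0.0213]
tcp_rot: [1.0, -0.025, -0.0, -0.0]
ft_force: [-0.7, -0.3, -2.3]
width: 0.441
grip_force: 81.6
clock: 11.2
position: [0.4487, -0.3788, 0.0229]
tcp_rot: [1.0, -0.026, 0.001, 0.001]
ft_force: [-0.2, -0.3, -0.2]
width: 0.531
grip_force: 0.0
clock: 11.7
position: [0.4503, -0.3805, 0.1679]
tcp_rot: [1.0, -0.026, 0.004, 0.003]
ft_force: [0.9, 0.3, -0.2]
width: 0.703
grip_force: 0.0
t 11.7 tcp [ 0.4503 -0.3805  0.1679] xaxis -3.0 w 0.703 g 0.0 f [ 0.9  0.3 -0.2]
   tx 0.1056 ty -0.3847 tz 0.0166 roll -6.99
```

```bash
cat >> h.py <<'E'
def head(T,near):
  b=min(blobs(masks(T['image'])['bright'],400,1500),key=lambda b:np.linalg.norm(hullc(b.reshape(-1,2))-near))
  r=cv2.minAreaRect(b);bx=cv2.boxPoints(r);P=np.array([ray(T,q,.012)[:2] for q in bx]);e=max(P[1]-P[0],P[2]-P[1],key=np.linalg.norm)
  print('head',np.round(ray(T,r[0],.012),4),np.degrees(np.arctan2(e[1],e[0])),np.linalg.norm(e))
E
python3 -c "
from h import *
cs=cams();head(cs[0],(305,253))
for w in wheels(cs):print(np.round(w[0],4),round(w[1],1))"
python3 -m pendant '[{"tx":0.02,"ty":-0.045,"tz":0,"roll":-2,"fingers":0.7},{"tx":0.04,"ty":-0.09,"tz":0,"roll":-4,"fingers":0.7},{"tx":0.06,"ty":-0.135,"tz":0,"roll":-6,"fingers":0.7},{"tx":0.08,"ty":-0.18,"tz":0,"roll":-7,"fingers":0.7},{"tx":0.09,"ty":-0.22,"tz":0,"roll":-7,"fingers":0.7}]'
python3 -c "from h import *;go(.576,-.002,.15,4)"
```

```text
head [ 0.5657 -0.0029  0.012 ] -175.90424508410237 0.0984773369461707
[0.4377 0.0061 0.0149] 0.5
[ 0.4423 -0.0877  0.0153] 0.4
[ 0.5655 -0.1868  0.0154] 0.4
[0.6434 0.2923 0.3266] 85.0
[6.726e-01 6.000e-04 1.470e-02] 0.4
[0.6812 0.0965 0.0148] 0.4
[ 0.5941 -0.575   0.0483] 0.5
[ 0.5904 -0.6107  0.0399] 6.9
clock: 12.3
position: [0.5501, -0.1602, 0.1604]
tcp_rot: [0.999, 0.036, -0.001, -0.001]
ft_force: [0.4, -0.8, -0.0]
width: 0.703
grip_force: 0.0
t 12.3 tcp [ 0.5501 -0.1602  0.1604] xaxis 4.2 w 0.703 g 0.0 f [ 0.4 -0.8 -0. ]
   tx 0.0374 ty -0.1559 tz 0.0105 roll 0.16
```

```bash

python3 -m pendant '[{"tx":0.01,"ty":-0.04,"tz":0,"roll":0,"fingers":0.7},{"tx":0.02,"ty":-0.08,"tz":0,"roll":0,"fingers":0.7},{"tx":0.03,"ty":-0.12,"tz":0,"roll":0,"fingers":0.7},{"tx":0.037,"ty":-0.156,"tz":0,"roll":0,"fingers":0.7},{"tx":0.037,"ty":-0.156,"tz":0.04,"roll":0,"fingers":0.7}]'
python3 -m pendant '[{"tx":0,"ty":0,"tz":0.03,"roll":0,"fingers":0.7},{"tx":0,"ty":0,"tz":0.05,"roll":0,"fingers":0.7},{"tx":0,"ty":0,"tz":0.05,"roll":0,"fingers":0.7}]'
python3 -c "from h import *;go(.576,-.002,.005,4)"
```

```text
clock: 12.8
position: [0.5783, 0.0022, 0.1239]
tcp_rot: [0.999, 0.039, 0.004, -0.002]
ft_force: [0.9, 0.1, -0.7]
width: 0.701
grip_force: 0.0
clock: 13.1
position: [0.5723, -0.0049, 0.068]
tcp_rot: [0.999, 0.035, -0.004, 0.0]
ft_force: [0.2, -0.8, -0.3]
width: 0.7
grip_force: 0.0
t 13.1 tcp [ 0.5723 -0.0049  0.068 ] xaxis 4.1 w 0.700 g 0.0 f [ 0.2 -0.8 -0.3]
   tx 0.0043 ty -0.0026 tz 0.0630 roll 0.06
```

```bash

python3 -m pendant '[{"tx":0.004,"ty":-0.003,"tz":0,"roll":0,"fingers":0.7},{"tx":0.004,"ty":-0.003,"tz":0.02,"roll":0,"fingers":0.7},{"tx":0.004,"ty":-0.003,"tz":0.04,"roll":0,"fingers":0.7},{"tx":0.004,"ty":-0.003,"tz":0.06,"roll":0,"fingers":0.7},{"tx":0.004,"ty":-0.003,"tz":0.06,"roll":0,"fingers":0.7}]'
python3 -m pendant '[{"tx":0,"ty":0,"tz":0,"roll":0,"fingers":0},{"tx":0,"ty":0,"tz":0,"roll":0,"fingers":0},{"tx":0,"ty":0,"tz":0,"roll":0,"fingers":0},{"tx":0,"ty":0,"tz":0,"roll":0,"fingers":0},{"tx":0,"ty":0,"tz":0,"roll":0,"fingers":0}]' 80
python3 -m pendant '[{"tx":0,"ty":0,"tz":-0.03,"roll":0,"fingers":0},{"tx":0,"ty":0,"tz":-0.07,"roll":0,"fingers":0},{"tx":0,"ty":0,"tz":-0.11,"roll":0,"fingers":0},{"tx":0,"ty":0,"tz":-0.15,"roll":0,"fingers":0},{"tx":0,"ty":0,"tz":-0.15,"roll":0,"fingers":0}]'
python3 -c "from h import *;go(.447,-.41,.15,-3)"
```

```text
clock: 13.6
position: [0.5784, -0.0015, 0.0108]
tcp_rot: [0.999, 0.035, -0.001, -0.0]
ft_force: [-0.6, 0.0, 0.4]
width: 0.703
grip_force: 0.0
clock: 14.1
position: [0.5799, -0.0017, 0.0139]
tcp_rot: [0.999, 0.035, 0.001, -0.0]
ft_force: [-1.9, 0.1, 7.4]
width: 0.401
grip_force: 79.0
clock: 14.6
position: [0.5822, -0.0018, 0.1686]
tcp_rot: [0.999, 0.035, 0.005, -0.0]
ft_force: [-0.3, -0.8, -2.3]
width: 0.409
grip_force: 64.0
t 14.6 tcp [ 0.5822 -0.0018  0.1686] xaxis 4.0 w 0.409 g 64.0 f [-0.3 -0.8 -2.3]
   tx -0.1636 ty 0.3977 tz 0.0168 roll 7.01
```

```bash

python3 -m pendant '[{"tx":-0.015,"ty":0.035,"tz":0,"roll":2,"fingers":0},{"tx":-0.03,"ty":0.07,"tz":0,"roll":4,"fingers":0},{"tx":-0.045,"ty":0.105,"tz":0,"roll":6,"fingers":0},{"tx":-0.06,"ty":0.14,"tz":0,"roll":7,"fingers":0},{"tx":-0.07,"ty":0.175,"tz":0,"roll":7,"fingers":0}]' 80
python3 -c "from h import *;go(.447,-.41,.15,-3)"
python3 -m pendant '[{"tx":-0.02,"ty":0.04,"tz":0,"roll":0,"fingers":0},{"tx":-0.04,"ty":0.08,"tz":0,"roll":0,"fingers":0},{"tx":-0.055,"ty":0.12,"tz":0,"roll":0,"fingers":0},{"tx":-0.065,"ty":0.16,"tz":0,"roll":0,"fingers":0},{"tx":-0.07,"ty":0.2,"tz":0,"roll":0,"fingers":0}]'
python3 -c "from h import *;go(.447,-.41,.075,-3)"
```

```text
clock: 15.1
position: [0.5201, -0.1826, 0.1622]
tcp_rot: [1.0, -0.026, 0.0, 0.0]
ft_force: [0.9, 0.2, -2.4]
width: 0.396
grip_force: 79.8
t 15.1 tcp [ 0.5201 -0.1826  0.1622] xaxis -3.0 w 0.396 g 79.8 f [ 0.9  0.2 -2.4]
   tx -0.0611 ty 0.2310 tz 0.0122 roll -0.01
clock: 15.6
position: [0.4396, -0.3789, 0.1623]
tcp_rot: [1.0, -0.026, 0.0, 0.0]
ft_force: [1.4, 0.4, -1.8]
width: 0.394
grip_force: 79.9
t 15.6 tcp [ 0.4396 -0.3789  0.1623] xaxis -3.0 w 0.394 g 79.9 f [ 1.4  0.4 -1.8]
   tx 0.0091 ty 0.0307 tz 0.0873 roll -0.01
```

```bash

python3 -m pendant '[{"tx":0.009,"ty":0.031,"tz":0,"roll":0,"fingers":0},{"tx":0.009,"ty":0.031,"tz":0.03,"roll":0,"fingers":0},{"tx":0.009,"ty":0.031,"tz":0.06,"roll":0,"fingers":0},{"tx":0.009,"ty":0.031,"tz":0.09,"roll":0,"fingers":0},{"tx":0.009,"ty":0.031,"tz":0.118,"roll":0,"fingers":0}]'
python3 -m pendant '[{"tx":0,"ty":0,"tz":0,"roll":0,"fingers":0},{"tx":0,"ty":0,"tz":0.006,"roll":0,"fingers":0},{"tx":0,"ty":0,"tz":0.006,"roll":0,"fingers":0.53},{"tx":0,"ty":0,"tz":0.006,"roll":0,"fingers":0.53},{"tx":0,"ty":0,"tz":0.006,"roll":0,"fingers":0.53}]'
python3 -m pendant '[{"tx":0,"ty":0,"tz":-0.03,"roll":0,"fingers":0.53},{"tx":0,"ty":0,"tz":-0.07,"roll":0,"fingers":0.53},{"tx":0,"ty":0,"tz":-0.11,"roll":0,"fingers":0.53},{"tx":0,"ty":0,"tz":-0.11,"roll":0,"fingers":0.53}]'
python3 -c "from h import *;go(.5654,-.1868,.15,0)"
```

```text
clock: 16.1
position: [0.4484, -0.4086, 0.0428]
tcp_rot: [1.0, -0.026, 0.0, -0.0]
ft_force: [0.3, 0.3, -2.4]
width: 0.399
grip_force: 80.1
clock: 16.6
position: [0.4492, -0.4094, 0.0391]
tcp_rot: [1.0, -0.026, 0.001, 0.001]
ft_force: [-0.2, -0.3, -0.0]
width: 0.53
grip_force: 0.0
clock: 17.0
position: [0.4509, -0.4112, 0.1541]
tcp_rot: [1.0, -0.026, 0.004, 0.003]
ft_force: [0.5, -0.8, -0.1]
width: 0.529
grip_force: 0.0
t 17.0 tcp [ 0.4509 -0.4112  0.1541] xaxis -3.0 w 0.529 g 0.0 f [ 0.5 -0.8 -0.1]
   tx 0.1026 ty -0.2300 tz 0.0035 roll -2.98
```

```bash

python3 -m pendant '[{"tx":0.02,"ty":-0.045,"tz":0,"roll":-3,"fingers":0.53},{"tx":0.04,"ty":-0.09,"tz":0,"roll":-3,"fingers":0.53},{"tx":0.06,"ty":-0.135,"tz":0,"roll":-3,"fingers":0.53},{"tx":0.08,"ty":-0.18,"tz":0,"roll":-3,"fingers":0.53},{"tx":0.1,"ty":-0.225,"tz":0,"roll":-3,"fingers":0.53}]'
python3 - <<'E'
from h import *
from scipy.optimize import differential_evolution
from scipy.ndimage import map_coordinates
cs=cams();a=np.arange(0,6.28,.02)
G=[cv2.GaussianBlur(cv2.cvtColor(c['image'],cv2.COLOR_RGB2GRAY),(0,0),1).astype(float) for c in cs]
def val(g,c,P):q=proj(c,P);return map_coordinates(g,[q[:,1],q[:,0]],order=1)
def ring(x,y,r,z):return np.c_[x+r*np.cos(a),y+r*np.sin(a),0*a+z]
for use in([0],[1],[0,1]):
  # radial contrast between floor just inside the inner bottom edge, rim, and bench outside the rim
  f=lambda p:-sum(np.abs(val(G[i],cs[i],ring(*p,.105,.02))-val(G[i],cs[i],ring(*p,.101,.02))).mean()+np.abs(val(G[i],cs[i],ring(*p,.101,.02))-val(G[i],cs[i],ring(*p,.097,.02))).mean() for i in use)
  s=differential_evolution(f,[(.45,.49),(.275,.31)],seed=1);print(use,s.x,s.fun)
print('can',ray(cs[0],(345.9,257.4),.042))
go(.5654,-.1868,.021,0)
E
```

```text
clock: 17.5
position: [0.5608, -0.1875, 0.1482]
tcp_rot: [1.0, 0.0, 0.001, 0.0]
ft_force: [0.8, 0.2, 0.1]
width: 0.526
grip_force: 0.0
[0] [0.47015733 0.29254708] -47.152481190676895
[1] [0.47358503 0.29722225] -47.75554523178555
[0, 1] [0.47194809 0.29386948] -86.03194554700627
can [ 0.55826874 -0.08478646  0.042     ]
t 17.6 tcp [ 0.564  -0.1802  0.1478] xaxis 0.7 w 0.531 g 0.0 f [ 0.  -1.4  0.7]
   tx 0.0010 ty 0.0071 tz 0.1268 roll 0.67
```

```bash

python3 -m pendant '[{"tx":0.001,"ty":0.007,"tz":0.03,"roll":0.7,"fingers":0.53},{"tx":0.001,"ty":0.007,"tz":0.06,"roll":0.7,"fingers":0.53},{"tx":0.001,"ty":0.007,"tz":0.08,"roll":0.7,"fingers":0.53},{"tx":0.001,"ty":0.007,"tz":0.08,"roll":0.7,"fingers":0.53},{"tx":0.001,"ty":0.007,"tz":0.08,"roll":0.7,"fingers":0.53}]'
python3 -c "from h import *;go(.5654,-.1868,.021,0)
cs=cams();a=cs[0]['image'][190:310,330:450];b=cs[1]['image'][150:270,220:340]
cv2.imwrite('pics/s4.png',cv2.resize(np.hstack([a,b]),None,fx=3.2,fy=3.2)[:,:,::-1])"
```

```text
clock: 18.1
position: [0.5611, -0.1965, 0.0682]
tcp_rot: [1.0, -0.006, 0.0, 0.0]
ft_force: [-0.4, -0.2, 0.0]
width: 0.529
grip_force: 0.0
t 18.1 tcp [ 0.5611 -0.1965  0.0682] xaxis -0.7 w 0.529 g 0.0 f [-0.4 -0.2  0. ]
   tx 0.0042 ty -0.0097 tz 0.0472 roll -0.67
```

View pics/s4.png

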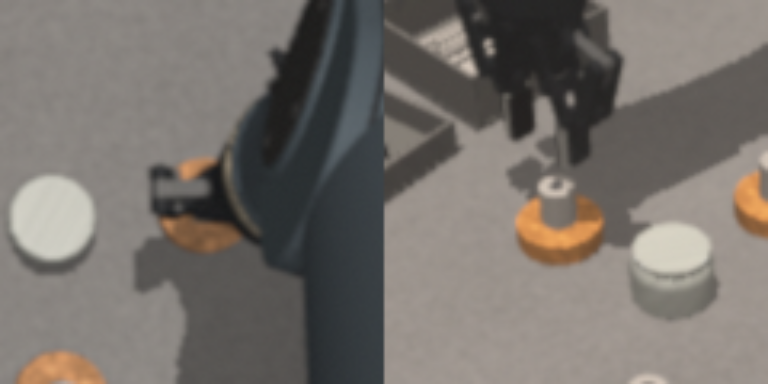

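The fingers straddle the hub (right crop (555,200)), off by about 1 cm. The arm hadn't settled before I measured, so from now on I'll let it settle first.

```bash

python3 -m pendant '[{"tx":0.004,"ty":-0.009,"tz":0,"roll":-0.7,"fingers":0.53},{"tx":0.004,"ty":-0.009,"tz":0,"roll":-0.7,"fingers":0.53},{"tx":0.004,"ty":-0.009,"tz":0,"roll":-0.7,"fingers":0.53},{"tx":0.004,"ty":-0.009,"tz":0,"roll":-0.7,"fingers":0.53},{"tx":0.004,"ty":-0.009,"tz":0,"roll":-0.7,"fingers":0.53}]'
python3 -c "from h import *;go(.5654,-.1868,.021,0)"
python3 -m pendant '[{"tx":0,"ty":0,"tz":0.02,"roll":0,"fingers":0.53},{"tx":0,"ty":0,"tz":0.035,"roll":0,"fingers":0.53},{"tx":0,"ty":0,"tz":0.045,"roll":0,"fingers":0.53},{"tx":0,"ty":0,"tz":0.045,"roll":0,"fingers":0.53},{"tx":0,"ty":0,"tz":0.045,"roll":0,"fingers":0.53}]'
python3 -c "from h import *;go(.5654,-.1868,.021,0)"
```

```text
clock: 18.7
position: [0.5651, -0.1875, 0.0678]
tcp_rot: [1.0, 0.0, 0.0, 0.0]
ft_force: [0.4, 0.8, 0.3]
width: 0.531
grip_force: 0.0
t 18.7 tcp [ 0.5651 -0.1875  0.0678] xaxis 0.0 w 0.531 g 0.0 f [0.4 0.8 0.3]
   tx 0.0003 ty -0.0007 tz 0.0468 roll 0.03
clock: 19.2
position: [0.5652, -0.1875, 0.0229]
tcp_rot: [1.0, 0.0, -0.0, 0.0]
ft_force: [0.3, 0.7, 1.1]
width: 0.535
grip_force: 0.0
t 19.2 tcp [ 0.5652 -0.1875  0.0229] xaxis 0.0 w 0.535 g 0.0 f [0.3 0.7 1.1]
   tx 0.0002 ty -0.0007 tz 0.0019 roll 0.03
```

```bash

python3 -m pendant '[{"tx":0,"ty":0,"tz":0,"roll":0,"fingers":0},{"tx":0,"ty":0,"tz":0,"roll":0,"fingers":0},{"tx":0,"ty":0,"tz":0,"roll":0,"fingers":0},{"tx":0,"ty":0,"tz":0,"roll":0,"fingers":0},{"tx":0,"ty":0,"tz":0,"roll":0,"fingers":0}]' 60
python3 -m pendant '[{"tx":0,"ty":0,"tz":-0.02,"roll":0,"fingers":0},{"tx":0,"ty":0,"tz":-0.05,"roll":0,"fingers":0},{"tx":0,"ty":0,"tz":-0.08,"roll":0,"fingers":0},{"tx":0,"ty":0,"tz":-0.1,"roll":0,"fingers":0},{"tx":0,"ty":0,"tz":-0.1,"roll":0,"fingers":0}]'
python3 -m pendant '[{"tx":-0.01,"ty":-0.04,"tz":0,"roll":0,"fingers":0},{"tx":-0.02,"ty":-0.08,"tz":0,"roll":0,"fingers":0},{"tx":-0.03,"ty":-0.12,"tz":0,"roll":0,"fingers":0},{"tx":-0.04,"ty":-0.16,"tz":0,"roll":0,"fingers":0},{"tx":-0.05,"ty":-0.2,"tz":0,"roll":0,"fingers":0}]'
python3 -m pendant '[{"tx":-0.01,"ty":-0.04,"tz":0,"roll":0,"fingers":0},{"tx":-0.02,"ty":-0.08,"tz":0,"roll":0,"fingers":0},{"tx":-0.03,"ty":-0.12,"tz":0,"roll":0,"fingers":0},{"tx":-0.04,"ty":-0.16,"tz":0,"roll":0,"fingers":0},{"tx":-0.045,"ty":-0.2,"tz":0,"roll":0,"fingers":0}]'
python3 -m pendant '[{"tx":0,"ty":-0.04,"tz":0,"roll":0,"fingers":0},{"tx":0,"ty":-0.075,"tz":0,"roll":0,"fingers":0},{"tx":0,"ty":-0.075,"tz":0,"roll":0,"fingers":0},{"tx":0,"ty":-0.075,"tz":0,"roll":0,"fingers":0},{"tx":0,"ty":-0.075,"tz":0,"roll":0,"fingers":0}]'
python3 -c "from h import *;go(.469,.2925,.027,0)"
```

```text
clock: 19.7
position: [0.5657, -0.1875, 0.0237]
tcp_rot: [1.0, 0.0, 0.001, 0.0]
ft_force: [-1.4, 0.4, 6.4]
width: 0.285
grip_force: 58.9
clock: 20.2
position: [0.5668, -0.1879, 0.1258]
tcp_rot: [1.0, 0.0, 0.003, 0.001]
ft_force: [0.7, -0.6, -1.4]
width: 0.28
grip_force: 58.9
clock: 20.7
position: [0.514, 0.0141, 0.122]
tcp_rot: [1.0, 0.0, -0.0, -0.0]
ft_force: [-0.2, 0.5, -1.3]
width: 0.284
grip_force: 59.0
clock: 21.2
position: [0.4683, 0.214, 0.122]
tcp_rot: [1.0, 0.001, -0.001, 0.0]
ft_force: [0.4, -0.4, 0.6]
width: 0.285
grip_force: 59.0
clock: 21.7
position: [0.4697, 0.286, 0.1221]
tcp_rot: [1.0, -0.0, -0.0, 0.001]
ft_force: [0.9, -0.5, -0.7]
width: 0.282
grip_force: 59.1
t 21.7 tcp [0.4697 0.286  0.1221] xaxis -0.0 w 0.282 g 59.1 f [ 0.9 -0.5 -0.7]
   tx -0.0006 ty -0.0066 tz 0.0951 roll -0.04
```

```bash

python3 -m pendant '[{"tx":0,"ty":-0.0065,"tz":0.02,"roll":0,"fingers":0},{"tx":0,"ty":-0.0065,"tz":0.05,"roll":0,"fingers":0},{"tx":0,"ty":-0.0065,"tz":0.08,"roll":0,"fingers":0},{"tx":0,"ty":-0.0065,"tz":0.094,"roll":0,"fingers":0},{"tx":0,"ty":-0.0065,"tz":0.094,"roll":0,"fingers":0}]'
python3 -m pendant '[{"tx":0,"ty":0,"tz":0,"roll":0,"fingers":0},{"tx":0,"ty":0,"tz":0,"roll":0,"fingers":0.5},{"tx":0,"ty":0,"tz":0,"roll":0,"fingers":0.5},{"tx":0,"ty":0,"tz":0,"roll":0,"fingers":0.5}]'
python3 -m pendant '[{"tx":0,"ty":0,"tz":-0.03,"roll":0,"fingers":0.5},{"tx":0,"ty":0,"tz":-0.07,"roll":0,"fingers":0.5},{"tx":0,"ty":0,"tz":-0.1,"roll":0,"fingers":0.5},{"tx":0.05,"ty":0.05,"tz":-0.1,"roll":0,"fingers":0.5},{"tx":0.09,"ty":0.09,"tz":-0.1,"roll":0,"fingers":0.5}]'
python3 -m pendant '[{"tx":0.05,"ty":0.05,"tz":0,"roll":0,"fingers":0.5},{"tx":0.09,"ty":0.09,"tz":0,"roll":0,"fingers":0.5},{"tx":0.1,"ty":0.1,"tz":0,"roll":0,"fingers":0.5},{"tx":0.1,"ty":0.1,"tz":0,"roll":0,"fingers":0.5},{"tx":0.1,"ty":0.1,"tz":0,"roll":0,"fingers":0.5}]'
python3 - <<'E'
from h import *
cs=cams()
for w in wheels(cs):print(np.round(w[0],4),round(w[1],1))
go(.6726,.0006,.1)
a=cs[0]['image'][240:370,100:230];b=cs[1]['image'][240:370,420:550]
cv2.imwrite('pics/s5.png',cv2.resize(np.hstack([a,b]),None,fx=3,fy=3)[:,:,::-1])
E
```

```text
clock: 22.2
position: [0.4695, 0.2917, 0.0271]
tcp_rot: [1.0, -0.001, -0.001, 0.001]
ft_force: [0.9, -0.7, -1.1]
width: 0.28
grip_force: 62.4
clock: 22.6
position: [0.4701, 0.2943, 0.0294]
tcp_rot: [1.0, 0.0, 0.0, -0.0]
ft_force: [-0.2, -0.2, -0.1]
width: 0.501
grip_force: 0.0
clock: 23.1
position: [0.5413, 0.2249, 0.1307]
tcp_rot: [1.0, 0.003, 0.001, -0.001]
ft_force: [1.4, -0.1, 0.2]
width: 0.499
grip_force: 0.0
clock: 23.6
position: [0.6409, 0.1225, 0.1287]
tcp_rot: [1.0, -0.001, -0.0, -0.0]
ft_force: [-0.5, -0.2, 0.1]
width: 0.501
grip_force: 0.0
[ 0.4555 -0.0259 -0.2676] 19.1
[ 0.4256 -0.1134 -0.356 ] 0.5
[0.6243 0.3952 0.2319] 35.6
[6.726e-01 6.000e-04 1.480e-02] 0.4
[0.6808 0.0946 0.0132] 1.1
[ 0.5544 -0.6088  0.0078] 5.9
[ 0.5451 -0.6519 -0.0076] 0.2
t 23.7 tcp [0.6398 0.1249 0.1287] xaxis 0.1 w 0.501 g 0.0 f [-0.3  0.1 -0.3]
   tx 0.0326 ty 0.1244 tz 0.0286 roll 0.12
```

View pics/s5.png

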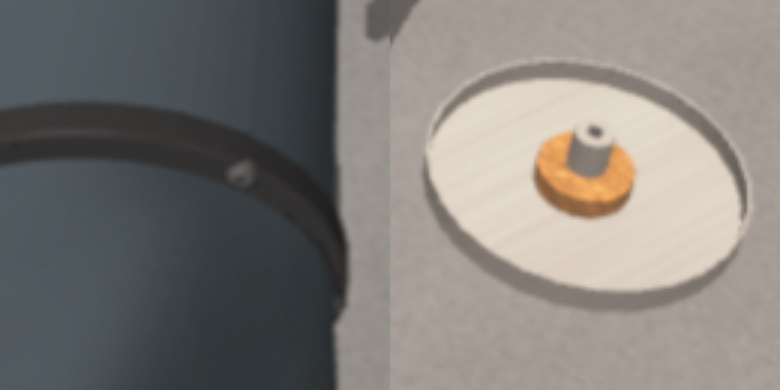

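```bash

python3 -m pendant '[{"tx":0.01,"ty":0.04,"tz":0,"roll":0,"fingers":0.53},{"tx":0.02,"ty":0.08,"tz":0,"roll":0,"fingers":0.53},{"tx":0.033,"ty":0.124,"tz":0,"roll":0,"fingers":0.53},{"tx":0.033,"ty":0.124,"tz":0.03,"roll":0,"fingers":0.53},{"tx":0.033,"ty":0.124,"tz":0.05,"roll":0,"fingers":0.53}]'
python3 -m pendant '[{"tx":0,"ty":0,"tz":0.005,"roll":0,"fingers":0.53},{"tx":0,"ty":0,"tz":0.005,"roll":0,"fingers":0.53},{"tx":0,"ty":0,"tz":0.005,"roll":0,"fingers":0.53},{"tx":0,"ty":0,"tz":0.005,"roll":0,"fingers":0.53}]'
python3 - <<'E'
from h import *
cs=cams()
for w in wheels(cs):print(np.round(w[0],4),round(w[1],1))
go(.6726,.0006,.022)
E
```

```text
clock: 24.2
position: [0.6733, -0.0007, 0.0781]
tcp_rot: [1.0, -0.0, 0.0, -0.0]
ft_force: [-0.1, 0.5, -0.9]
width: 0.529
grip_force: 0.0
clock: 24.6
position: [0.6744, 0.0002, 0.0751]
tcp_rot: [1.0, 0.001, 0.001, -0.0]
ft_force: [-0.6, 0.2, 0.3]
width: 0.529
grip_force: 0.0
[ 0.4409 -0.0906  0.0124] 1.1
[0.4715 0.296  0.0214] 0.2
[0.6254 0.3956 0.233 ] 35.7
[ 0.5542 -0.6087  0.008 ] 5.9
[ 0.5448 -0.6518 -0.0075] 0.2
t 24.7 tcp [ 6.742e-01 -1.000e-04  7.480e-02] xaxis 0.1 w 0.532 g 0.0 f [ 0.1 -0.4  0.2]
   tx -0.0017 ty -0.0007 tz 0.0528 roll 0.06
```

```bash

python3 -m pendant '[{"tx":-0.0015,"ty":-0.0005,"tz":0.02,"roll":0,"fingers":0.53},{"tx":-0.0015,"ty":-0.0005,"tz":0.04,"roll":0,"fingers":0.53},{"tx":-0.0015,"ty":-0.0005,"tz":0.052,"roll":0,"fingers":0.53},{"tx":-0.0015,"ty":-0.0005,"tz":0.052,"roll":0,"fingers":0.53}]'
python3 -m pendant '[{"tx":0,"ty":0,"tz":0,"roll":0,"fingers":0},{"tx":0,"ty":0,"tz":0,"roll":0,"fingers":0},{"tx":0,"ty":0,"tz":0,"roll":0,"fingers":0},{"tx":0,"ty":0,"tz":0,"roll":0,"fingers":0},{"tx":0,"ty":0,"tz":0,"roll":0,"fingers":0}]' 60
python3 -m pendant '[{"tx":0,"ty":0,"tz":-0.02,"roll":0,"fingers":0},{"tx":0,"ty":0,"tz":-0.05,"roll":0,"fingers":0},{"tx":0,"ty":0,"tz":-0.08,"roll":0,"fingers":0},{"tx":0,"ty":0,"tz":-0.1,"roll":0,"fingers":0},{"tx":0,"ty":0,"tz":-0.1,"roll":0,"fingers":0}]'
python3 -m pendant '[{"tx":-0.02,"ty":-0.04,"tz":0,"roll":0,"fingers":0},{"tx":-0.04,"ty":-0.08,"tz":0,"roll":0,"fingers":0},{"tx":-0.06,"ty":-0.12,"tz":0,"roll":0,"fingers":0},{"tx":-0.08,"ty":-0.16,"tz":0,"roll":0,"fingers":0},{"tx":-0.1,"ty":-0.2,"tz":0,"roll":0,"fingers":0}]'
python3 -m pendant '[{"tx":-0.02,"ty":-0.04,"tz":0,"roll":0,"fingers":0},{"tx":-0.037,"ty":-0.08,"tz":0,"roll":0,"fingers":0},{"tx":-0.037,"ty":-0.09,"tz":0,"roll":0,"fingers":0},{"tx":-0.037,"ty":-0.09,"tz":0,"roll":0,"fingers":0},{"tx":-0.037,"ty":-0.09,"tz":0,"roll":0,"fingers":0}]'
python3 -m pendant '[{"tx":0,"ty":0,"tz":0,"roll":0,"fingers":0},{"tx":0,"ty":0,"tz":0,"roll":0,"fingers":0},{"tx":0,"ty":0,"tz":0,"roll":0,"fingers":0}]'
python3 -c "from h import *;go(.5355,.294,.028,0)"
```

```text
clock: 25.1
position: [0.6713, 0.0001, 0.0203]
tcp_rot: [1.0, 0.0, -0.001, 0.0]
ft_force: [0.6, -0.2, -0.4]
width: 0.531
grip_force: 0.0
clock: 25.6
position: [0.673, -0.0, 0.0228]
tcp_rot: [1.0, 0.0, 0.001, -0.0]
ft_force: [-0.6, -0.4, 5.7]
width: 0.282
grip_force: 58.9
clock: 26.1
position: [0.674, -0.0, 0.1251]
tcp_rot: [1.0, 0.0, 0.003, -0.0]
ft_force: [0.1, 0.2, 0.2]
width: 0.284
grip_force: 58.9
clock: 26.6
position: [0.5706, 0.2013, 0.1208]
tcp_rot: [1.0, 0.0, -0.001, 0.0]
ft_force: [1.4, 0.5, -1.6]
width: 0.282
grip_force: 59.0
clock: 27.1
position: [0.5353, 0.2885, 0.1211]
tcp_rot: [1.0, -0.0, -0.0, 0.001]
ft_force: [-0.0, -0.2, -1.6]
width: 0.285
grip_force: 59.0
clock: 27.4
position: [0.5355, 0.2888, 0.1217]
tcp_rot: [1.0, -0.001, 0.0, 0.0]
ft_force: [-0.2, -0.6, -0.6]
width: 0.283
grip_force: 59.0
t 27.4 tcp [0.5355 0.2888 0.1217] xaxis -0.1 w 0.283 g 59.0 f [-0.2 -0.6 -0.6]
   tx -0.0000 ty -0.0053 tz 0.0937 roll -0.07
```

```bash

python3 -m pendant '[{"tx":0,"ty":-0.005,"tz":0.02,"roll":0,"fingers":0},{"tx":0,"ty":-0.005,"tz":0.05,"roll":0,"fingers":0},{"tx":0,"ty":-0.005,"tz":0.08,"roll":0,"fingers":0},{"tx":0,"ty":-0.005,"tz":0.093,"roll":0,"fingers":0},{"tx":0,"ty":-0.005,"tz":0.093,"roll":0,"fingers":0}]'
python3 -m pendant '[{"tx":0,"ty":0,"tz":0,"roll":0,"fingers":0},{"tx":0,"ty":0,"tz":0,"roll":0,"fingers":0},{"tx":0,"ty":0,"tz":0,"roll":0,"fingers":0.5},{"tx":0,"ty":0,"tz":0,"roll":0,"fingers":0.5},{"tx":0,"ty":0,"tz":0,"roll":0,"fingers":0.5}]'
python3 -m pendant '[{"tx":0,"ty":0,"tz":-0.03,"roll":0,"fingers":0.5},{"tx":0,"ty":0,"tz":-0.07,"roll":0,"fingers":0.5},{"tx":0,"ty":0,"tz":-0.1,"roll":0,"fingers":0.5},{"tx":0.03,"ty":0.04,"tz":-0.1,"roll":0,"fingers":0.5},{"tx":0.06,"ty":0.08,"tz":-0.1,"roll":0,"fingers":0.5}]'
python3 -m pendant '[{"tx":0.03,"ty":0.04,"tz":0,"roll":0,"fingers":0.5},{"tx":0.06,"ty":0.08,"tz":0,"roll":0,"fingers":0.5},{"tx":0.085,"ty":0.117,"tz":0,"roll":0,"fingers":0.5},{"tx":0.085,"ty":0.117,"tz":0.03,"roll":0,"fingers":0.53},{"tx":0.085,"ty":0.117,"tz":0.05,"roll":0,"fingers":0.53}]'
python3 -m pendant '[{"tx":0,"ty":0,"tz":0,"roll":0,"fingers":0.5},{"tx":0,"ty":0,"tz":0,"roll":0,"fingers":0.5},{"tx":0,"ty":0,"tz":0,"roll":0,"fingers":0.5}]'
python3 - <<'E'
from h import *
cs=cams()
for w in wheels(cs):print(np.round(w[0],4),round(w[1],1))
go(.6812,.0965,.022)
cv2.imwrite('pics/s6.png',np.hstack([cs[0]['image'][150:400,80:400],cs[1]['image'][150:400,280:600]])[:,:,::-1])
E
```

```text
clock: 27.9
position: [0.5344, 0.2941, 0.0273]
tcp_rot: [1.0, 0.0, -0.001, 0.001]
ft_force: [-0.3, -0.0, -0.3]
width: 0.282
grip_force: 60.9
clock: 28.4
position: [0.5353, 0.2952, 0.0293]
tcp_rot: [1.0, 0.0, 0.0, -0.0]
ft_force: [-0.1, -0.0, -0.1]
width: 0.501
grip_force: 0.0
clock: 28.9
position: [0.5957, 0.2164, 0.1305]
tcp_rot: [1.0, 0.003, 0.001, -0.001]
ft_force: [1.4, -1.0, -0.8]
width: 0.5
grip_force: 0.0
clock: 29.4
position: [0.6807, 0.0955, 0.0777]
tcp_rot: [1.0, -0.001, 0.0, 0.0]
ft_force: [0.0, 1.3, -1.0]
width: 0.53
grip_force: 0.0
clock: 29.7
position: [0.6809, 0.0985, 0.0802]
tcp_rot: [1.0, 0.001, 0.001, -0.0]
ft_force: [-0.4, 0.1, -0.3]
width: 0.498
grip_force: 0.0
[0.438  0.0059 0.0149] 0.5
[ 0.4178 -0.0618 -0.0338] 19.2
[0.6308 0.395  0.2183] 39.5
[0.6774 0.095  0.0103] 0.2
[ 0.5541 -0.609   0.0076] 5.9
[ 0.5451 -0.6518 -0.0075] 0.2
t 29.8 tcp [0.6808 0.0985 0.0802] xaxis 0.1 w 0.500 g 0.0 f [-0.6  0.3  0.2]
   tx 0.0002 ty 0.0020 tz 0.0582 roll 0.07
```

View pics/s6.png

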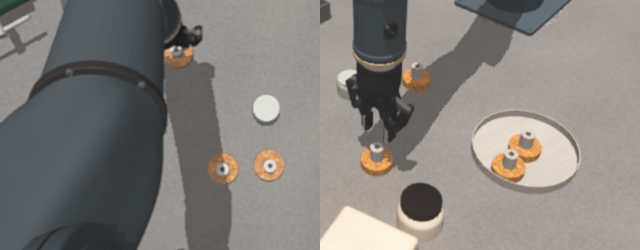

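Two wheels are in the tin, touching distance apart; the fingers hang over wheel 3's hub.

```bash

python3 -m pendant '[{"tx":0,"ty":0.002,"tz":0.02,"roll":0,"fingers":0.53},{"tx":0,"ty":0.002,"tz":0.04,"roll":0,"fingers":0.53},{"tx":0,"ty":0.002,"tz":0.057,"roll":0,"fingers":0.53},{"tx":0,"ty":0.002,"tz":0.057,"roll":0,"fingers":0.53}]'
python3 -m pendant '[{"tx":0,"ty":0,"tz":0,"roll":0,"fingers":0},{"tx":0,"ty":0,"tz":0,"roll":0,"fingers":0},{"tx":0,"ty":0,"tz":0,"roll":0,"fingers":0},{"tx":0,"ty":0,"tz":0,"roll":0,"fingers":0},{"tx":0,"ty":0,"tz":0,"roll":0,"fingers":0}]' 60
python3 -m pendant '[{"tx":0,"ty":0,"tz":-0.02,"roll":0,"fingers":0},{"tx":0,"ty":0,"tz":-0.05,"roll":0,"fingers":0},{"tx":0,"ty":0,"tz":-0.08,"roll":0,"fingers":0},{"tx":0,"ty":0,"tz":-0.1,"roll":0,"fingers":0},{"tx":0,"ty":0,"tz":-0.1,"roll":0,"fingers":0}]'
python3 -m pendant '[{"tx":-0.035,"ty":-0.03,"tz":0,"roll":0,"fingers":0},{"tx":-0.07,"ty":-0.06,"tz":0,"roll":0,"fingers":0},{"tx":-0.105,"ty":-0.09,"tz":0,"roll":0,"fingers":0},{"tx":-0.14,"ty":-0.12,"tz":0,"roll":0,"fingers":0},{"tx":-0.17,"ty":-0.138,"tz":0,"roll":0,"fingers":0}]'
python3 -m pendant '[{"tx":-0.008,"ty":-0.002,"tz":0,"roll":0,"fingers":0},{"tx":-0.008,"ty":-0.002,"tz":0,"roll":0,"fingers":0},{"tx":-0.008,"ty":-0.002,"tz":0,"roll":0,"fingers":0},{"tx":-0.008,"ty":-0.002,"tz":0,"roll":0,"fingers":0},{"tx":-0.008,"ty":-0.002,"tz":0,"roll":0,"fingers":0}]'
python3 -c "from h import *;go(.503,.2373,.028,0)"
```

```text
clock: 30.2
position: [0.679, 0.0962, 0.0203]
tcp_rot: [1.0, 0.001, -0.001, 0.0]
ft_force: [0.6, 0.6, 0.0]
width: 0.531
grip_force: 0.0
clock: 30.7
position: [0.6811, 0.0962, 0.0232]
tcp_rot: [1.0, 0.0, 0.001, -0.0]
ft_force: [-0.1, 0.1, 6.6]
width: 0.285
grip_force: 58.9
clock: 31.2
position: [0.6821, 0.0962, 0.1255]
tcp_rot: [1.0, 0.0, 0.003, -0.001]
ft_force: [-0.0, 0.1, -0.3]
width: 0.282
grip_force: 58.9
clock: 31.7
position: [0.5074, 0.2364, 0.121]
tcp_rot: [1.0, 0.002, -0.001, -0.0]
ft_force: [0.3, 0.2, -1.1]
width: 0.285
grip_force: 59.0
clock: 32.2
position: [0.5031, 0.2349, 0.1215]
tcp_rot: [1.0, -0.001, 0.0, 0.0]
ft_force: [0.8, 0.1, -1.1]
width: 0.285
grip_force: 59.0
t 32.2 tcp [0.5031 0.2349 0.1215] xaxis -0.1 w 0.285 g 59.0 f [ 0.8  0.1 -1.1]
   tx -0.0002 ty -0.0024 tz 0.0935 roll -0.08
```

```bash

python3 -m pendant '[{"tx":0,"ty":-0.0024,"tz":0.02,"roll":0,"fingers":0},{"tx":0,"ty":-0.0024,"tz":0.05,"roll":0,"fingers":0},{"tx":0,"ty":-0.0024,"tz":0.08,"roll":0,"fingers":0},{"tx":0,"ty":-0.0024,"tz":0.093,"roll":0,"fingers":0},{"tx":0,"ty":-0.0024,"tz":0.093,"roll":0,"fingers":0}]'
python3 -m pendant '[{"tx":0,"ty":0,"tz":0,"roll":0,"fingers":0},{"tx":0,"ty":0,"tz":0,"roll":0,"fingers":0},{"tx":0,"ty":0,"tz":0,"roll":0,"fingers":0.5},{"tx":0,"ty":0,"tz":0,"roll":0,"fingers":0.5},{"tx":0,"ty":0,"tz":0,"roll":0,"fingers":0.5}]'
python3 -m pendant '[{"tx":0,"ty":0,"tz":-0.03,"roll":0,"fingers":0.5},{"tx":0,"ty":0,"tz":-0.07,"roll":0,"fingers":0.5},{"tx":0,"ty":0,"tz":-0.1,"roll":0,"fingers":0.5},{"tx":-0.01,"ty":0.04,"tz":-0.1,"roll":0,"fingers":0.5},{"tx":-0.02,"ty":0.08,"tz":-0.1,"roll":0,"fingers":0.5}]'
python3 -m pendant '[{"tx":-0.01,"ty":0.04,"tz":0,"roll":0,"fingers":0.5},{"tx":-0.02,"ty":0.08,"tz":0,"roll":0,"fingers":0.5},{"tx":-0.03,"ty":0.12,"tz":0,"roll":0,"fingers":0.5},{"tx":-0.045,"ty":0.15,"tz":0.03,"roll":0,"fingers":0.53},{"tx":-0.045,"ty":0.15,"tz":0.05,"roll":0,"fingers":0.53}]'
python3 -m pendant '[{"tx":0,"ty":0,"tz":0,"roll":0,"fingers":0.53},{"tx":0,"ty":0,"tz":0,"roll":0,"fingers":0.53},{"tx":0,"ty":0,"tz":0,"roll":0,"fingers":0.53},{"tx":0,"ty":0,"tz":0,"roll":0,"fingers":0.53}]'
python3 - <<'E'
from h import *
cs=cams()
for w in wheels(cs):print(np.round(w[0],4),round(w[1],1),np.round(w[2]))
go(.4377,.0061,.022)
E
```

```text
clock: 32.7
position: [0.5019, 0.2376, 0.0274]
tcp_rot: [1.0, -0.0, -0.001, 0.001]
ft_force: [-0.4, -0.0, -0.1]
width: 0.283
grip_force: 61.0
clock: 33.2
position: [0.5023, 0.2385, 0.0292]
tcp_rot: [1.0, 0.0, 0.0, -0.0]
ft_force: [0.2, -0.3, 0.3]
width: 0.499
grip_force: 0.0
clock: 33.7
position: [0.4825, 0.1586, 0.1299]
tcp_rot: [1.0, 0.002, 0.001, -0.001]
ft_force: [1.2, -1.3, 0.4]
width: 0.498
grip_force: 0.0
clock: 34.2
position: [0.4349, 0.004, 0.0785]
tcp_rot: [1.0, -0.003, -0.0, 0.001]
ft_force: [0.4, 1.0, 0.0]
width: 0.528
grip_force: 0.0
clock: 34.6
position: [0.4381, 0.009, 0.0795]
tcp_rot: [1.0, 0.001, 0.001, -0.0]
ft_force: [-0.7, 0.1, -0.5]
width: 0.53
grip_force: 0.0
[ 0.4422 -0.088   0.0151] 0.5 [349. 315.]
[0.502  0.2766 0.0184] 0.5 [171. 290.]
[0.6347 0.3884 0.2279] 43.8 [ 20. 236.]
[ 0.558  -0.6048  0.0122] 5.3 [587. 256.]
[ 0.5451 -0.6515 -0.0071] 0.2 [607. 259.]
t 34.7 tcp [0.4378 0.0089 0.0793] xaxis 0.1 w 0.532 g 0.0 f [ 0.2  0.2 -0.2]
   tx -0.0002 ty 0.0028 tz 0.0573 roll 0.10
```

```bash

python3 -m pendant '[{"tx":0,"ty":0.003,"tz":0.02,"roll":0,"fingers":0.53},{"tx":0,"ty":0.003,"tz":0.04,"roll":0,"fingers":0.53},{"tx":0,"ty":0.003,"tz":0.056,"roll":0,"fingers":0.53},{"tx":0,"ty":0.003,"tz":0.056,"roll":0,"fingers":0.53}]'
python3 -m pendant '[{"tx":0,"ty":0,"tz":0,"roll":0,"fingers":0},{"tx":0,"ty":0,"tz":0,"roll":0,"fingers":0},{"tx":0,"ty":0,"tz":0,"roll":0,"fingers":0},{"tx":0,"ty":0,"tz":0,"roll":0,"fingers":0},{"tx":0,"ty":0,"tz":0,"roll":0,"fingers":0}]' 60
python3 -m pendant '[{"tx":0,"ty":0,"tz":-0.02,"roll":0,"fingers":0},{"tx":0,"ty":0,"tz":-0.05,"roll":0,"fingers":0},{"tx":0,"ty":0,"tz":-0.08,"roll":0,"fingers":0},{"tx":0,"ty":0,"tz":-0.1,"roll":0,"fingers":0},{"tx":0,"ty":0,"tz":-0.1,"roll":0,"fingers":0}]'
python3 -m pendant '[{"tx":0,"ty":-0.04,"tz":0,"roll":0,"fingers":0},{"tx":0,"ty":-0.08,"tz":0,"roll":0,"fingers":0},{"tx":0,"ty":-0.12,"tz":0,"roll":0,"fingers":0},{"tx":0,"ty":-0.16,"tz":0,"roll":0,"fingers":0},{"tx":0,"ty":-0.2,"tz":0,"roll":0,"fingers":0}]'
python3 -m pendant '[{"tx":0,"ty":-0.03,"tz":0,"roll":0,"fingers":0},{"tx":0,"ty":-0.03,"tz":0,"roll":0,"fingers":0},{"tx":0,"ty":-0.03,"tz":0,"roll":0,"fingers":0},{"tx":0,"ty":-0.03,"tz":0,"roll":0,"fingers":0},{"tx":0,"ty":-0.03,"tz":0,"roll":0,"fingers":0}]'
python3 -c "from h import *;go(.437,.2373,.028,0)"
```

```text
clock: 35.1
position: [0.4366, 0.0055, 0.0216]
tcp_rot: [1.0, 0.001, -0.001, 0.0]
ft_force: [0.3, 0.1, 1.0]
width: 0.53
grip_force: 0.0
clock: 35.6
position: [0.4377, 0.0054, 0.0235]
tcp_rot: [1.0, 0.0, 0.001, -0.0]
ft_force: [0.1, 1.2, 7.9]
width: 0.279
grip_force: 59.2
clock: 36.1
position: [0.4387, 0.0054, 0.1253]
tcp_rot: [1.0, 0.0, 0.003, -0.0]
ft_force: [0.2, -0.1, -0.7]
width: 0.28
grip_force: 59.0
clock: 36.6
position: [0.4365, 0.2068, 0.122]
tcp_rot: [1.0, 0.0, -0.0, 0.0]
ft_force: [1.0, -1.2, -0.2]
width: 0.284
grip_force: 59.1
clock: 37.1
position: [0.4371, 0.2339, 0.1226]
tcp_rot: [1.0, -0.001, -0.0, 0.0]
ft_force: [0.2, -0.5, -0.7]
width: 0.283
grip_force: 59.1
t 37.1 tcp [0.4371 0.2339 0.1226] xaxis -0.1 w 0.283 g 59.1 f [ 0.2 -0.5 -0.7]
   tx -0.0001 ty -0.0035 tz 0.0946 roll -0.07
```

```bash

python3 -m pendant '[{"tx":0,"ty":-0.0035,"tz":0.02,"roll":0,"fingers":0},{"tx":0,"ty":-0.0035,"tz":0.05,"roll":0,"fingers":0},{"tx":0,"ty":-0.0035,"tz":0.08,"roll":0,"fingers":0},{"tx":0,"ty":-0.0035,"tz":0.094,"roll":0,"fingers":0},{"tx":0,"ty":-0.0035,"tz":0.094,"roll":0,"fingers":0}]'
python3 -m pendant '[{"tx":0,"ty":0,"tz":0,"roll":0,"fingers":0},{"tx":0,"ty":0,"tz":0,"roll":0,"fingers":0},{"tx":0,"ty":0,"tz":0,"roll":0,"fingers":0.5},{"tx":0,"ty":0,"tz":0,"roll":0,"fingers":0.5},{"tx":0,"ty":0,"tz":0,"roll":0,"fingers":0.5}]'
python3 -m pendant '[{"tx":0,"ty":0,"tz":-0.03,"roll":0,"fingers":0.5},{"tx":0,"ty":0,"tz":-0.07,"roll":0,"fingers":0.5},{"tx":0,"ty":0,"tz":-0.1,"roll":0,"fingers":0.5},{"tx":0,"ty":0.04,"tz":-0.1,"roll":0,"fingers":0.5},{"tx":0,"ty":0.08,"tz":-0.1,"roll":0,"fingers":0.5}]'
python3 -m pendant '[{"tx":0,"ty":0.04,"tz":0,"roll":0,"fingers":0.5},{"tx":0,"ty":0.08,"tz":0,"roll":0,"fingers":0.5},{"tx":0,"ty":0.12,"tz":0,"roll":0,"fingers":0.5},{"tx":0,"ty":0.16,"tz":0,"roll":0,"fingers":0.53},{"tx":0,"ty":0.2,"tz":0,"roll":0,"fingers":0.53}]'
python3 -m pendant '[{"tx":0.005,"ty":0.042,"tz":0,"roll":0,"fingers":0.53},{"tx":0.005,"ty":0.042,"tz":0.03,"roll":0,"fingers":0.53},{"tx":0.005,"ty":0.042,"tz":0.05,"roll":0,"fingers":0.53},{"tx":0.005,"ty":0.042,"tz":0.05,"roll":0,"fingers":0.53},{"tx":0.005,"ty":0.042,"tz":0.05,"roll":0,"fingers":0.53}]'
python3 - <<'E'
from h import *
cs=cams()
for w in wheels(cs):print(np.round(w[0],4),round(w[1],1),np.round(w[2]))
go(.4423,-.0877,.022)
a=cs[0]['image'][230:400,80:380];b=cs[1]['image'][150:360,330:560]
cv2.imwrite('pics/s7.png',np.hstack([cv2.resize(a,(450,255)),cv2.resize(b,None,fx=255/210,fy=255/210)])[:,:,::-1])
E
```

```text
clock: 37.6
position: [0.4367, 0.2375, 0.0273]
tcp_rot: [1.0, -0.0, -0.001, 0.001]
ft_force: [0.2, 0.6, -1.1]
width: 0.284
grip_force: 61.6
clock: 38.1
position: [0.4373, 0.2389, 0.0291]
tcp_rot: [1.0, 0.0, 0.0, -0.0]
ft_force: [-0.2, -0.2, -0.0]
width: 0.5
grip_force: 0.0
clock: 38.6
position: [0.4376, 0.1592, 0.1299]
tcp_rot: [1.0, 0.002, 0.001, -0.001]
ft_force: [1.4, -0.8, -0.6]
width: 0.5
grip_force: 0.0
clock: 39.1
position: [0.4371, -0.0427, 0.129]
tcp_rot: [1.0, 0.001, 0.0, -0.0]
ft_force: [1.8, -0.0, -0.2]
width: 0.53
grip_force: 0.0
clock: 39.6
position: [0.4422, -0.0831, 0.079]
tcp_rot: [1.0, 0.0, -0.0, -0.0]
ft_force: [-0.2, -0.5, -0.0]
width: 0.529
grip_force: 0.0
[0.632  0.3844 0.2365] 43.4 [ 20. 236.]
[ 0.5568 -0.6061  0.0109] 5.5 [587. 257.]
[ 0.5451 -0.6515 -0.0071] 0.2 [607. 259.]
t 39.7 tcp [ 0.4428 -0.083   0.0796] xaxis 0.1 w 0.528 g 0.0 f [-1.   0.5 -0.1]
   tx -0.0006 ty 0.0047 tz 0.0576 roll 0.07
```

View pics/s7.png

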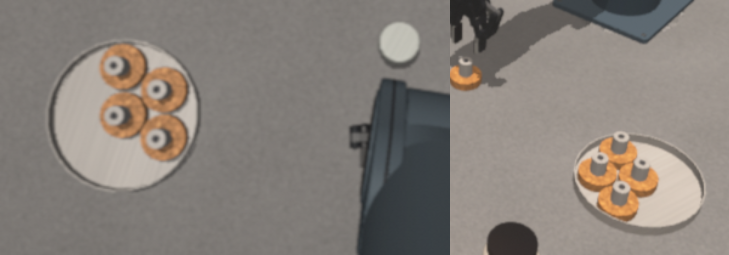

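The tin (left crop) holds four wheels in a honeycomb: centre (122,115), ring (122,65), (163,88) and (162,137). The last one goes to the slot on the robot's side.

```bash

python3 -m pendant '[{"tx":0,"ty":0.005,"tz":0.02,"roll":0,"fingers":0.53},{"tx":0,"ty":0.005,"tz":0.04,"roll":0,"fingers":0.53},{"tx":0,"ty":0.005,"tz":0.056,"roll":0,"fingers":0.53},{"tx":0,"ty":0.005,"tz":0.056,"roll":0,"fingers":0.53}]'
python3 -m pendant '[{"tx":0,"ty":0,"tz":0,"roll":0,"fingers":0},{"tx":0,"ty":0,"tz":0,"roll":0,"fingers":0},{"tx":0,"ty":0,"tz":0,"roll":0,"fingers":0},{"tx":0,"ty":0,"tz":0,"roll":0,"fingers":0},{"tx":0,"ty":0,"tz":0,"roll":0,"fingers":0}]' 60
python3 -m pendant '[{"tx":0,"ty":0,"tz":-0.02,"roll":0,"fingers":0},{"tx":0,"ty":0,"tz":-0.05,"roll":0,"fingers":0},{"tx":0,"ty":0,"tz":-0.08,"roll":0,"fingers":0},{"tx":0,"ty":0,"tz":-0.1,"roll":0,"fingers":0},{"tx":0,"ty":0,"tz":-0.1,"roll":0,"fingers":0}]'
python3 -m pendant '[{"tx":0,"ty":-0.04,"tz":0,"roll":0,"fingers":0},{"tx":0,"ty":-0.08,"tz":0,"roll":0,"fingers":0},{"tx":0,"ty":-0.12,"tz":0,"roll":0,"fingers":0},{"tx":0,"ty":-0.16,"tz":0,"roll":0,"fingers":0},{"tx":0,"ty":-0.2,"tz":0,"roll":0,"fingers":0}]'
python3 -m pendant '[{"tx":0,"ty":-0.04,"tz":0,"roll":0,"fingers":0},{"tx":0,"ty":-0.08,"tz":0,"roll":0,"fingers":0},{"tx":0,"ty":-0.12,"tz":0,"roll":0,"fingers":0},{"tx":-0.02,"ty":-0.15,"tz":0,"roll":0,"fingers":0},{"tx":-0.038,"ty":-0.18,"tz":0,"roll":0,"fingers":0}]'
python3 -m pendant '[{"tx":0,"ty":0,"tz":0,"roll":0,"fingers":0},{"tx":0,"ty":0,"tz":0,"roll":0,"fingers":0},{"tx":0,"ty":0,"tz":0,"roll":0,"fingers":0},{"tx":0,"ty":0,"tz":0,"roll":0,"fingers":0}]'
python3 -c "from h import *;go(.4045,.294,.028,0)"
```

```text
clock: 40.1
position: [0.4421, -0.0878, 0.0223]
tcp_rot: [1.0, 0.001, -0.001, -0.0]
ft_force: [-0.4, -0.6, -0.4]
width: 0.525
grip_force: 0.0
clock: 40.6
position: [0.4429, -0.0881, 0.0239]
tcp_rot: [1.0, 0.0, 0.001, 0.0]
ft_force: [-1.4, 0.3, 8.4]
width: 0.281
grip_force: 59.0
clock: 41.1
position: [0.4439, -0.0884, 0.1257]
tcp_rot: [1.0, 0.0, 0.003, 0.0]
ft_force: [0.0, -0.3, -0.7]
width: 0.287
grip_force: 58.9
clock: 41.6
position: [0.4417, 0.1133, 0.1224]
tcp_rot: [1.0, 0.0, -0.0, 0.0]
ft_force: [-0.1, -0.0, -0.8]
width: 0.286
grip_force: 59.0
clock: 42.1
position: [0.403, 0.2931, 0.1221]
tcp_rot: [1.0, 0.001, -0.0, 0.0]
ft_force: [0.4, 1.4, -0.9]
width: 0.285
grip_force: 59.1
clock: 42.5
position: [0.4047, 0.2905, 0.1226]
tcp_rot: [1.0, -0.001, 0.0, 0.0]
ft_force: [-0.3, 0.4, -0.9]
width: 0.282
grip_force: 59.1
t 42.5 tcp [0.4047 0.2905 0.1226] xaxis -0.1 w 0.282 g 59.1 f [-0.3  0.4 -0.9]
   tx -0.0002 ty -0.0035 tz 0.0946 roll -0.08
```

```bash

python3 -m pendant '[{"tx":0,"ty":-0.0035,"tz":0.02,"roll":0,"fingers":0},{"tx":0,"ty":-0.0035,"tz":0.05,"roll":0,"fingers":0},{"tx":0,"ty":-0.0035,"tz":0.08,"roll":0,"fingers":0},{"tx":0,"ty":-0.0035,"tz":0.094,"roll":0,"fingers":0},{"tx":0,"ty":-0.0035,"tz":0.094,"roll":0,"fingers":0}]'
python3 -m pendant '[{"tx":0,"ty":0,"tz":0,"roll":0,"fingers":0},{"tx":0,"ty":0,"tz":0,"roll":0,"fingers":0},{"tx":0,"ty":0,"tz":0,"roll":0,"fingers":0.5},{"tx":0,"ty":0,"tz":0,"roll":0,"fingers":0.5},{"tx":0,"ty":0,"tz":0,"roll":0,"fingers":0.5}]'
python3 -m pendant '[{"tx":0,"ty":0,"tz":-0.03,"roll":0,"fingers":0.5},{"tx":0,"ty":0,"tz":-0.07,"roll":0,"fingers":0.5},{"tx":0,"ty":0,"tz":-0.1,"roll":0,"fingers":0.5},{"tx":0,"ty":0.04,"tz":-0.1,"roll":0,"fingers":0.5},{"tx":0,"ty":0.08,"tz":-0.1,"roll":0,"fingers":0.5}]'
python3 -m pendant '[{"tx":0.02,"ty":0.04,"tz":0,"roll":0,"fingers":0.5},{"tx":0.04,"ty":0.08,"tz":0,"roll":0,"fingers":0.5},{"tx":0.06,"ty":0.12,"tz":0,"roll":0,"fingers":0.5},{"tx":0.08,"ty":0.16,"tz":0,"roll":0,"fingers":0.5},{"tx":0.08,"ty":0.2,"tz":-0.02,"roll":0,"fingers":0.5}]'
python3 -m pendant '[{"tx":0,"ty":0.04,"tz":-0.03,"roll":0,"fingers":0.53},{"tx":0,"ty":0.04,"tz":-0.03,"roll":0,"fingers":0.53},{"tx":0,"ty":0.04,"tz":-0.03,"roll":0,"fingers":0.53},{"tx":0,"ty":0.04,"tz":-0.03,"roll":0,"fingers":0.53},{"tx":0,"ty":0.04,"tz":-0.03,"roll":0,"fingers":0.53}]'
python3 - <<'E'
from h import *
cs=cams();st();T=cs[0]
# hub-top centres in the tin: ring-like bright spots, via circles in both images -> print wheel spots
g=cv2.cvtColor(T['image'][250:365,105:220],cv2.COLOR_RGB2HSV);g=cv2.resize(((g[...,1]<90)*255).astype(np.uint8),None,fx=1,fy=1)
cv2.imwrite('pics/s8.png',np.hstack([cv2.resize(cs[0]['image'][140:370,80:560],(480,230)),cv2.resize(cs[1]['image'][130:360,150:560],(320,230))])[:,:,::-1])
cv2.imwrite('pics/s9.png',cv2.resize(np.hstack([T['image'][250:365,105:220],cs[1]['image'][250:365,425:545]])[:,:,::-1],None,fx=3.3,fy=3.3,interpolation=cv2.INTER_CUBIC))
E
```

```text
clock: 43.0
position: [0.4041, 0.2935, 0.0271]
tcp_rot: [1.0, -0.001, -0.001, 0.001]
ft_force: [0.1, -1.0, 0.3]
width: 0.284
grip_force: 62.7
clock: 43.5
position: [0.4042, 0.2955, 0.0291]
tcp_rot: [1.0, 0.0, 0.0, -0.0]
ft_force: [0.2, -0.0, 0.7]
width: 0.501
grip_force: 0.0
clock: 44.0
position: [0.4045, 0.2157, 0.1299]
tcp_rot: [1.0, 0.002, 0.001, -0.001]
ft_force: [0.6, -0.7, 0.6]
width: 0.496
grip_force: 0.0
clock: 44.5
position: [0.4854, 0.0135, 0.1476]
tcp_rot: [1.0, 0.0, -0.001, 0.0]
ft_force: [0.6, 0.2, 0.4]
width: 0.498
grip_force: 0.0
clock: 45.0
position: [0.4839, -0.0233, 0.1781]
tcp_rot: [1.0, 0.001, -0.001, -0.0]
ft_force: [0.2, -0.3, 0.4]
width: 0.526
grip_force: 0.0
t 45.1 tcp [ 0.4839 -0.0235  0.1781] xaxis 0.2 w 0.530 g 0.0 f [-0.1 -0.1  0.2]
```

View pics/s8.png

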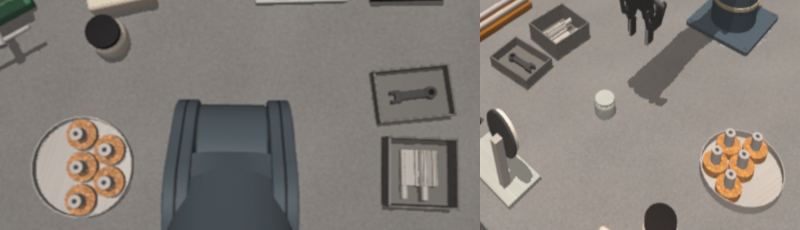

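View pics/s9.png

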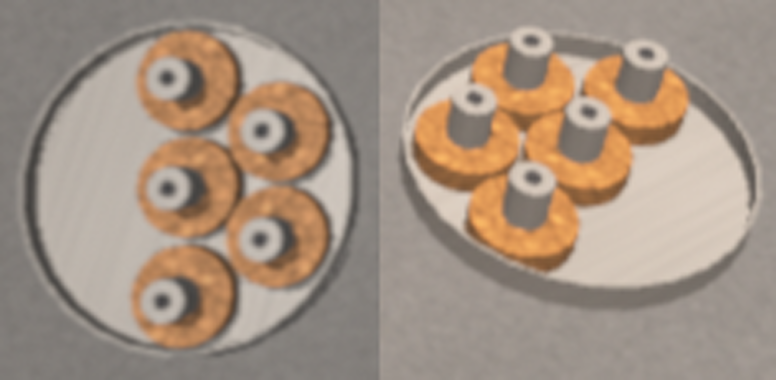

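The tin (rim centre (189,187) in the crop) holds five flat wheels: middle one at (189,187), ring at about 66–70 mm. Both heads lie in the bin, the spanner lies in the tray, and the can and jar are in place.

```bash
python3 -c "from plant import *;print(hand_in())"
```

```text
the job is handed in; nothing more can be done
None
```

The job is handed in: the last pictures show five wheels flat in the tin as a honeycomb with one in the middle, both heads in the bin, the spanner lying in the tray, and the can and jar where they stood; no verdict was returned.

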